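Clear the pipe vice and clamp the new tube

TASK

An offcut is still nipped in the pipe vice and is in the way of the next job. Slacken the vice with its screw head before you draw the offcut out endways, lay it in the steel tray, then put the long tube from the wooden cradle centred through the jaws and wind the screw down until the jaw grips the tube firmly, without crushing it. Leave the pliers, the adjustable spanner and the jar alone.

Things in the scene. Friction and masses are not known exactly. Their poses are not given: they have to be found in the camera images.
- vice: bench yoke pipe vice, dark green cast frame bolted upright to the bench; origin: centre of its underside, z up, y along the tube's way through the open yoke. Yoke 36 mm thick along y (-18 to +18 mm), 126 mm wide along x, top 166 mm above the bench; opening 80 mm wide along x. Base plate 165 mm (x) by 85 mm (y), 14 mm thick, slightly higher in the middle
- v_seat (a point): point in the vice, 68 mm above the bench, where the middle of the long tube belongs: on the tube's axis when it lies in the lower V jaw, half-way along the jaws. Axes as the vice's: y along the tube, z up. The V opens upward at 90 degrees, is 50 mm long along y, and its bottom is 40 mm above the bench
- jaw: upper jaw of the vice, a steel inverted V, 44 mm along y; origin: the apex of its V. It only rises and sinks, driven by the screw: 24 mm a full turn, down is clockwise seen from above. From the start, where it nips the offcut, it can rise 14 mm and sink 14 mm.
- screw_head (a point): centre of the steel head of the upright vice screw, about 210 mm above the bench at the start: a block 26 mm high, 24 mm across its two flats (its y axis is square to them), 30 mm long along x. Rises and sinks with the jaw; under it are 19 mm or more to the yoke. Friction 0.15 N m, stays where left; once the jaw bears on something, each 25 N of jaw force adds 0.1 N m
- tommy_bar: sliding bar through the screw head, along the head's x axis, 10 mm thick, 116 mm long with ball ends 16 mm thick; origin: its middle, up to 20 mm off the screw's axis. At the start it points along the tube's way and hangs over the offcut's ends, in the way of a hand; a quarter turn (1.57 rad) back, anticlockwise, brings it crosswise over the yoke and frees the ends
- offcut_mid (a point): centre of the offcut, the short steel tube nipped in the vice: 42 mm across, 180 mm long along its y axis, about 0.2 kg. About 70 mm stand out of the yoke at each end, with yoke and screw close beside: lean the hand away from the vice or take the outermost 40 mm
- tube_mid (a point): centre of the long light-alloy tube to be clamped: 40 mm across, 260 mm long along its y axis, about 0.16 kg. It lies in a wooden V cradle 120 mm long, 39 mm high, its ends overhanging by 60 to 80 mm, its axis 44 mm above the bench. A firm grip on it is a jaw force of 20 to 200 N (up to 0.8 N m on the screw above its friction); beyond 300 N it is crushed
- tray: open sheet-steel tray for offcuts on the bench, fixed: 140 mm (its x) by 230 mm (its y), walls 36 mm high, walls and floor 3 mm thick; origin: the centre of its underside
- pliers: pliers with red handles lying on the bench near the vice, to be left alone
- spanner: adjustable spanner lying on the bench, to be left alone
- jar: glass jar of screws, 62 mm across, 82 mm high, to be left alone
Mind the look-alikes: they are no part of the job. Leave any turquoise look-alike of the part that bears offcut_mid alone.

How it is judged:
On the way, in this order (a step that is already met when the one before it is completed fails the run):
1. the offcut lies in the tray (x of offcut_mid in the frame of tray between -0.065 and 0.065 m and y of offcut_mid in the frame of tray between -0.08 and 0.08 m and z of offcut_mid in the frame of tray below 0.035 m and contact force between offcut and tray above 0.5 N), for 0.2 s.
2. the long tube lies in the lower V of the vice (distance between tube_mid and v_seat below 0.03 m and z of tube_mid in the frame of v_seat below 0.004 m and angle between the y axis of tube_mid and the y axis of v_seat, either way round below 0.06 rad), for 0.2 s.
At the end, for the whole second after the job is handed in: The long tube lies in the lower V of the vice, its middle within 30 mm of the middle of the jaws, in line with the V within 0.05 rad and down in it (4 mm), gripped by the upper jaw with more than 10 N; the offcut lies at rest in the tray; everything is released (y of tube_mid in the frame of v_seat between -0.03 and 0.03 m and x of tube_mid in the frame of v_seat between -0.004 and 0.004 m and z of tube_mid in the frame of v_seat below 0.004 m and angle between the y axis of tube_mid and the y axis of v_seat, either way round below 0.05 rad and contact force between jaw and tube above 10 N and linear speed of tube below 0.02 m/s and x of offcut_mid in the frame of tray between -0.065 and 0.065 m and y of offcut_mid in the frame of tray between -0.08 and 0.08 m and z of offcut_mid in the frame of tray below 0.035 m and linear speed of offcut below 0.03 m/s); the robot touches nothing.
It fails at once if the offcut is dragged through the jaws while they still grip it (distance of offcut_mid from where it was at the start of the episode above 0.015 m and contact force between jaw and offcut above 12 N).
It fails at once if the tube is crushed in the vice (jaw force over 300 N) (contact force between jaw and tube above 300 N).
It fails at once if a bystander is moved by more than 30 mm (distance of any of pliers, spanner, jar from where it was at the start of the episode above 0.03 m).
It also fails if it takes over 72 s, if anything falls off the work surface, if the arm or the gripper's body presses on something with over 40 N, if the wrist force passes 120 N, or if a joint passes its speed limit or range.

ROBOT

A 6-joint arm with a two-finger parallel gripper is mounted at the origin on a cart in front of the work surface, level with it; the furniture and walls round the work are solid. World frame = base frame: x ahead of the robot, y to its left, z up, the work surface at z = 0. Lengths are in m, angles in rad, forces in N, time in s.
With the tool pointing down it reaches from about 0.35 to 0.775 m from the base axis. Payload 7.3 kg.
Tool frame: the origin (TCP) lies midway between the tips of the shut fingers; the grasp point (between the pads) lies 19 mm behind it (r.grip_point_offset is the distance from the TCP to the grasp point, in m); z points along the fingers, y is the line along which they close (so a half turn about z gives the same grasp; the last joint's range is limited). The gripper opens to 92 mm and grips with 3 to 60 N. Pads are 19 mm wide; open, the fingers measure 130 mm over their backs; the gripper's body (75 mm by 190 mm) begins 47 mm behind the grasp point.
Start: joints at [-1.426, 0.342, 1.524, -0, 1.275, -0.146], TCP at [0.151, -0.503, 0.227] pointing down, gripper open.
Joint ranges: [-2.53, 2.53], [-0.77, 2.02], [0.04, 2.7], [-1, 4.14], [0.28, 2.66], [-3.11, 3.11]. Speed limits (rad/s): [2.57, 2.57, 3.14, 3.14, 3.14, 3.14].

INTERFACE

Orientations are given as a 3x3 rotation matrix whose columns are the frame's x, y, z axes.
In Python, from cell import r gives the robot as it stands.
- The arm moves only by the shell command python3 -m creep 'ROWS'. ROWS is JSON, one flat list of numbers, 7 for each row, row after row: the turn, a rotation vector about the tool's x, y, z in rad, then the shift along the tool's x, y, z in mm, then the closure, from 0 (fully open) to 1 (shut). A call has 1 to 5 rows; each row is the pose to reach, as a shift and turn from the pose commanded when the call began, along the tool's axes at that moment; what a row does not reach only later rows make up. A row lasts 1/12 s, in which the tool goes at most 41.7 mm and 7.16 degrees, less where a joint would pass 70% of its speed; a pose out of reach is approached as far as the arm can. A call with a gripper value outside its range is refused whole. The fingers move at their own pace and stop on an object; the grip force is fixed at half the most. Time passes only in rows, so rows that repeat a pose let the fingers close. It gives the time, the measured TCP pose, the force, the opening and the grip force at its end, in the units of the state.
- r.read_state(): the state, without advancing time (a new reading comes with each control period).
- r.capture(name): name is "scene" or "top"; returns a dict with "img" (400x640x3 uint8, red, green, blue), "intrinsics" (3x3 intrinsics, pixels), "view" (4x4, takes a point from world to camera coordinates). Camera axes: x right, y up, looking along -z (the intrinsics and any distortion apply to the point x, -y, -z); pixel columns grow to the right and rows downward; lengths in m; the calibration is good to about 2 mm. A picture is of the moment at which its call begins. There is no depth.
- r.hand_in(): hands the job in; it is judged then, once.
The state is a dict: "t": time; "q": joint angles; "qvel": joint speeds; "tau": joint torques, N m; "tcp_pos": TCP position; "orientation": TCP orientation; "contact_force": force on the tool from outside, world axes, zero at the start; "wrist_torque": the same for the moment, N m; "grip_width": opening from 0.0 (shut) to 1.0 (fully open); "finger_force": force on a finger pad.
Only numpy, scipy, OpenCV 4.12 (cv2) and the standard library are available. Lean on these libraries where they do the work, as an engineer would, in place of code of your own. Each camera call takes 0.05 s, during which the arm holds its last target. There are 200 camera calls.

## Working session

There is one attempt and no reset: what is moved stays moved. The work goes in short steps, Python scripts to look and compute and a shell command to move; the robot and the scene stay as the last step left them, time stands still between calls to the robot, and variables do not carry over. Pictures are saved under pics/ and viewed, at most 10 in all, crops included, and the job is handed in when it is done.

```bash
ls; mkdir -p pics; python3 - <<'E'
from cell import r
import cv2,numpy as np
for n in("scene","top"):
    c=r.capture(n); cv2.imwrite(f"pics/{n}0.png",c["img"][:,:,::-1]); np.savez(f"pics/{n}0.npz",**c)
    print(n,c["intrinsics"],c["view"],[k for k in c])
s=r.read_state(); print(s)
E
```

```text
pics
scene [[496.56569591   0.         319.78855918]
 [  0.         496.56569591 199.04208896]
 [  0.           0.           1.        ]] [[-0.58527349 -0.81080506 -0.00707728  0.42135164]
 [ 0.43898651 -0.32419346  0.83796745 -0.28814512]
 [-0.68172266  0.4873333   0.54567432 -1.24057479]
 [ 0.          0.          0.          1.        ]] ['img', 'intrinsics', 'view']
top [[408.55895907   0.         320.76340439]
 [  0.         408.55895907 203.67111784]
 [  0.           0.           1.        ]] [[-0.01870943 -0.99968479 -0.01674128  0.20436645]
 [ 0.99206425 -0.02064381  0.12402563 -0.51269236]
 [-0.12433214 -0.01428798  0.99213778 -1.2545383 ]
 [ 0.          0.          0.          1.        ]] ['img', 'intrinsics', 'view']
{'t': 0.1, 'q': array([-1.42600541e+00,  3.42631299e-01,  1.52489806e+00, -1.80507721e-05,
        1.27539920e+00, -1.45961596e-01]), 'qvel': array([ 0.00168193, -0.00088689, -0.00231272,  0.00016438, -0.00277048,
       -0.00050749]), 'tau': array([ 3.96477248e-03, -4.32003200e+01, -2.44694263e+01,  7.19867810e-02,
        5.26211236e-02, -3.66790596e-05]), 'tcp_pos': array([ 0.15048728, -0.5026012 ,  0.22613393]), 'orientation': array([[ 9.58026930e-01,  2.86678143e-01, -2.09840643e-04],
       [ 2.86678165e-01, -9.58026038e-01,  1.31943894e-03],
       [ 1.77221504e-04, -1.32421476e-03, -9.99999108e-01]]), 'contact_force': array([ 0.51833654, -0.15652419, -0.46426825]), 'wrist_torque': array([-0.01692556,  0.03061959, -0.03690635]), 'finger_force': 0.0, 'grip_width': 1.0000557419909393}
```

View pics/scene0.png

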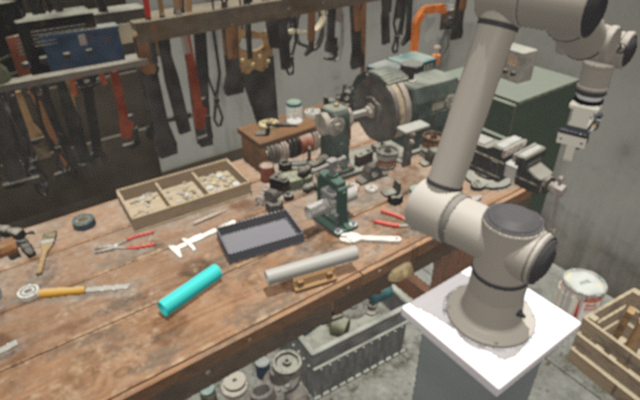

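View pics/top0.png

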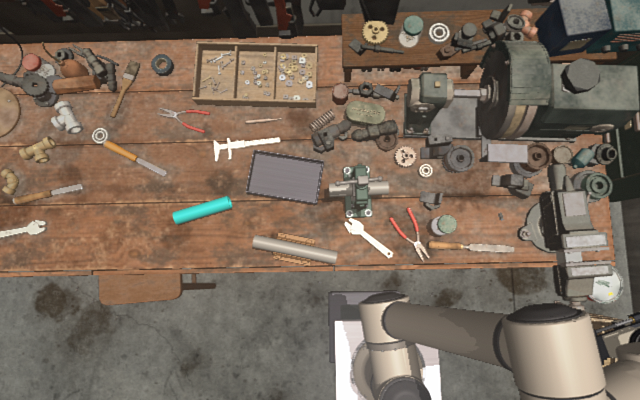

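The top view shows the vice at about (357,188) with the grey offcut through it (330–389), the tray at (285,177), and the long tube in its cradle at (295,250). The turquoise tube at (202,210) is the look-alike. The pliers are at (410,235), the spanner at (368,238) and the jar at (443,225). The steel tube nipped in the vice fits the description of the offcut, so I'm confirming it in an enlarged crop.

```bash
cat > h.py <<'E'
import numpy as np,cv2
from cell import r
def load(n): return dict(np.load(n))
def ray(c,u,v):
    K,V=c["intrinsics"],c["view"]; R,t=V[:3,:3],V[:3,3]
    d=np.linalg.inv(K)@[u,v,1]; d=R.T@(d*[1,-1,-1]); return -R.T@t,d
def onplane(c,u,v,z):
    o,d=ray(c,u,v); return o+d*(z-o[2])/d[2]
def proj(c,p):
    V=c["view"]; q=(V[:3,:3]@p+V[:3,3])*[1,-1,-1]; q=c["intrinsics"]@q; return q[:2]/q[2]
E
python3 - <<'E'
from h import *
a=load("pics/top0.npz")["img"][150:275,240:400]; b=load("pics/scene0.npz")["img"][165:240,295:375]
a=cv2.resize(a,None,fx=3.6,fy=3.6,interpolation=cv2.INTER_CUBIC)[:, :]
cv2.imwrite("pics/crop_top.png",cv2.resize(load("pics/top0.npz")["img"][150:275,235:395],None,fx=4.8,fy=4.8,interpolation=2)[:,:,::-1])
cv2.imwrite("pics/crop_scene.png",cv2.resize(load("pics/scene0.npz")["img"][165:290,220:380],None,fx=4.8,fy=4.8,interpolation=2)[:,:,::-1])
E
```

```text
(no output)
```

View pics/crop_top.png

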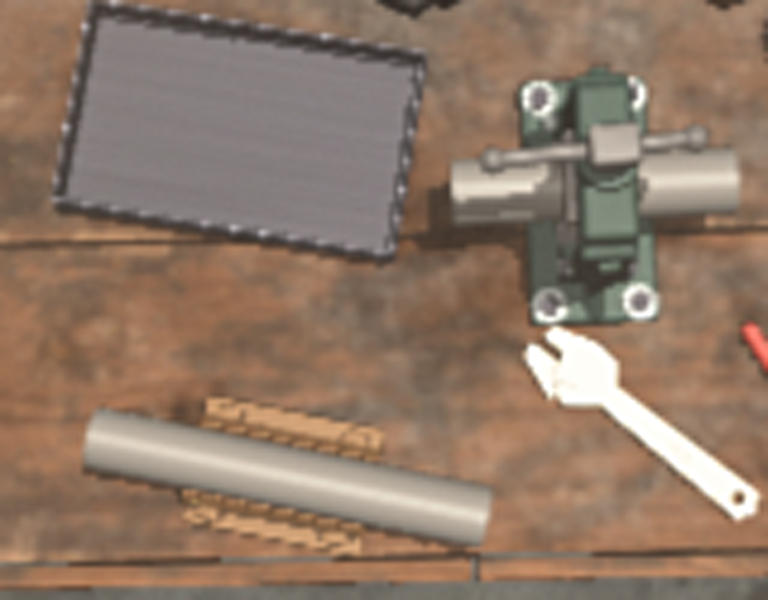

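View pics/crop_scene.png

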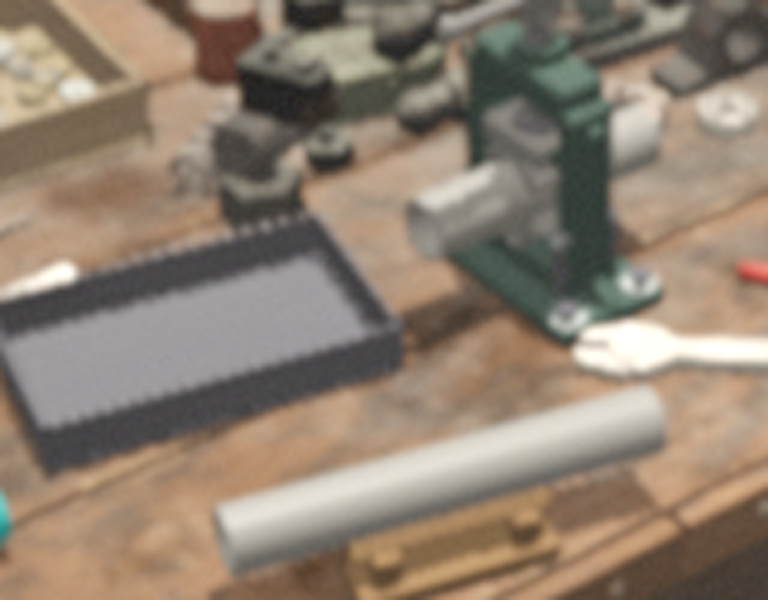

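The offcut is the grey steel tube through the green yoke, crop columns 452–738. The tommy bar runs from (492,160) to (697,137) and the screw head is at (614,140). The long tube runs from (90,442) to (487,515) on the wood cradle. Next I'm casting rays for these points.

```bash
python3 - <<'E'
from h import *
np.set_printoptions(precision=4,suppress=True)
c=load("pics/top0.npz")
P=lambda x,y,z: onplane(c,235+(x+.5)/4.8-.5,150+(y+.5)/4.8-.5,z)
b=[P(*p,.018) for p in((539,98),(632,93),(549,304),(640,301))]
print("bolts",np.array(b),"mean",np.mean(b,0)); ax=(b[0]+b[1]-b[2]-b[3]); print("vice x yaw",np.arctan2(ax[1],ax[0]))
h=P(614,140,.223); print("head",h)
e=P(492,160,.21),P(697,137,.21); d=e[0]-e[1]; print("bar",e,np.linalg.norm(d),"mid",(e[0]+e[1])/2,"yaw",np.arctan2(d[1],d[0])-np.pi/2)
e=P(452,193,.08),P(738,180,.08); d=e[0]-e[1]; print("offcut",e,np.linalg.norm(d),(e[0]+e[1])/2,np.arctan2(d[1],d[0])-np.pi/2)
e=P(90,442,.050),P(487,515,.050); d=e[0]-e[1]; print("tube",e,np.linalg.norm(d),(e[0]+e[1])/2,np.arctan2(d[1],d[0])-np.pi/2)
t=np.array([P(*p,.036) for p in((95,5),(423,55),(390,258),(57,203))]); print("tray",t,t.mean(0)); d=t[0]+t[3]-t[1]-t[2]; print(np.linalg.norm(d)/2,np.arctan2(d[1],d[0])-np.pi/2)
q=[P(*p,.015) for p in((530,350),(555,330),(615,385),(750,500))]; print("spanner",np.array(q))
cs=load("pics/scene0.npz")
for e in ((412,225),(660,125)): # offcut ends in scene crop
    print(ray(cs,220+e[0]/4.8,165+e[1]/4.8))
print("cam",ray(c,0,0)[0])
E
```

```text
bolts [[0.6261 0.1082 0.018 ]
 [0.6281 0.0458 0.018 ]
 [0.487  0.1053 0.018 ]
 [0.4878 0.0451 0.018 ]] mean [0.5572 0.0761 0.018 ]
vice x yaw 0.013036413865247214
head [0.5583 0.0774 0.223 ]
bar (array([0.5507, 0.1459, 0.21  ]), array([0.5615, 0.029 , 0.21  ])) 0.11742040706026573 mid [0.5561 0.0875 0.21  ] yaw 0.09166259543849131
offcut (array([0.5529, 0.1683, 0.08  ]), array([ 0.5574, -0.0133,  0.08  ])) 0.1816184388739878 [0.5551 0.0775 0.08  ] 0.024594839908854693
tube (array([0.4007, 0.4041, 0.05  ]), array([0.3495, 0.1502, 0.05  ])) 0.2590504467931808 [0.3751 0.2772 0.05  ] -0.19922315723357786
tray [[0.6922 0.4038 0.036 ]
 [0.6531 0.1853 0.036 ]
 [0.5177 0.2096 0.036 ]
 [0.5588 0.4288 0.036 ]] [0.6054 0.3069 0.036 ]
0.22250055430197208 -0.18128504554158376
spanner [[ 0.457   0.1185  0.015 ]
 [ 0.47    0.1016  0.015 ]
 [ 0.4327  0.0631  0.015 ]
 [ 0.3558 -0.0228  0.015 ]]
(array([-0.4726,  0.8528,  0.9214]), array([ 0.6868, -0.4562, -0.5671]))
(array([-0.4726,  0.8528,  0.9214]), array([ 0.6443, -0.5541, -0.5327]))
cam [0.3565 0.1758 1.3117]
```

```bash
cat >> h.py <<'E'
from scipy.spatial.transform import Rotation as Rn
def down(yaw,tilt=0,axis=(1,0,0)):
    "tool pointing down, tool x at world yaw; then leaned by tilt about world axis"
    R=np.array([[np.cos(yaw),np.sin(yaw),0],[np.sin(yaw),-np.cos(yaw),0],[0,0,-1.]])
    return Rn.from_rotvec(tilt*np.array(axis,float)).as_matrix()@R
def go(p,R):
    "turn and shift in tool axes from the measured pose to TCP p, orientation R"
    s=r.read_state(); A=s["orientation"]
    rv=Rn.from_matrix(A.T@R).as_rotvec(); sh=A.T@(np.array(p)-s["tcp_pos"])*1e3
    print("turn",rv.round(3),"shift mm",sh.round(1),"q",s["q"].round(2))
def st():
    s=r.read_state(); A=s["orientation"]
    print("t %.2f"%s["t"],"tcp",s["tcp_pos"].round(4),"yaw %.3f"%np.arctan2(A[1,0],A[0,0]),"z",A[:,2].round(3),"F",s["contact_force"].round(1),"T",s["wrist_torque"].round(2),"w %.3f"%s["grip_width"],"ff %.1f"%s["finger_force"])
E
python3 -m creep '[0,0,0,139,-110,-24,0, 0,0,0,139,-110,-24,0, 0,0,0,139,-110,-24,0, 0,0,0,139,-110,-24,0, 0,0,0,139,-110,-24,0]'
python3 -m creep '[0,0,0,139,-110,-24,0, 0,0,0,139,-110,-24,0, 0,0,0,139,-110,-24,0, 0,0,0,139,-110,-24,0, 0,0,0,139,-110,-24,0]'
python3 -m creep '[0,0,0,139,-110,-24,0, 0,0,0,139,-110,-24,0, 0,0,0,139,-110,-24,0, 0,0,0,139,-110,-24,0, 0,0,0,139,-110,-24,0]'
python3 -m creep '[0,0,0,139,-110,-24,0, 0,0,0,139,-110,-24,0, 0,0,0,139,-110,-24,0, 0,0,0,139,-110,-24,0, 0,0,0,139,-110,-24,0]'
python3 -c "
from h import *
st(); go((.558,.077,.25),down(1.66))"
```

```text
t: 0.52
tcp_pos: [0.2541, -0.3537, 0.2513]
orientation: [[0.957, 0.289, 0.001], [0.289, -0.957, 0.001], [0.001, -0.001, -1.0]]
contact_force: [0.6, 0.5, -0.2]
grip_width: 1.001
finger_force: 0.0
t: 0.93
tcp_pos: [0.3558, -0.2089, 0.2754]
orientation: [[0.957, 0.29, 0.002], [0.29, -0.957, 0.001], [0.002, -0.0, -1.0]]
contact_force: [-0.6, -0.5, 0.6]
grip_width: 1.001
finger_force: 0.0
t: 1.35
tcp_pos: [0.4578, -0.0635, 0.2992]
orientation: [[0.957, 0.29, 0.002], [0.29, -0.957, 0.001], [0.002, -0.001, -1.0]]
contact_force: [-0.8, -0.8, -0.5]
grip_width: 1.0
finger_force: 0.0
t: 1.77
tcp_pos: [0.5593, 0.0822, 0.3223]
orientation: [[0.957, 0.29, 0.001], [0.29, -0.957, 0.002], [0.001, -0.001, -1.0]]
contact_force: [-0.0, -0.2, -0.4]
grip_width: 1.0
finger_force: 0.0
t 1.77 tcp [0.5593 0.0822 0.3223] yaw 0.294 z [ 0.001  0.002 -1.   ] F [-0.  -0.2 -0.4] T [ 0.03 -0.01 -0.01] w 1.000 ff 0.0
turn [-0.    -0.002 -1.366] shift mm [-2.8  4.7 72.3] q [0.01 0.37 1.23 0.   1.55 1.29]
```

```bash

python3 -m creep '[0,0,-0.62,-2.8,4.7,0,0, 0,0,-0.62,-2.8,4.7,0,0, 0,0,-0.62,-2.8,4.7,0,0, 0,0,-0.62,-2.8,4.7,0,0, 0,0,-0.62,-2.8,4.7,0,0]' >/dev/null
python3 -m creep '[0,0,-0.62,0,0,40,0, 0,0,-0.62,0,0,40,0, 0,0,-0.62,0,0,40,0, 0,0,-0.62,0,0,40,0, 0,0,-0.62,0,0,40,0]' >/dev/null
python3 -m creep '[0,0,-0.126,0,0,32,0, 0,0,-0.126,0,0,32,0, 0,0,-0.126,0,0,32,0]' >/dev/null
python3 -c "
from h import *
st(); go((.558,.077,.194),down(1.66))
cv2.imwrite('pics/s1.png',cv2.resize(r.capture('scene')['img'][100:240,270:430],None,fx=4,fy=4,interpolation=2)[:,:,::-1])"
```

```text
t 2.85 tcp [0.5548 0.0724 0.2493] yaw 1.653 z [-0.005 -0.    -1.   ] F [ 0.3 -0.4  0.6] T [ 0.   -0.13 -0.02] w 1.002 ff 0.0
turn [-0.005 -0.    -0.007] shift mm [ 4.3  3.8 55.3] q [-0.01  0.39  1.38 -0.    1.37 -0.09]
```

View pics/s1.png

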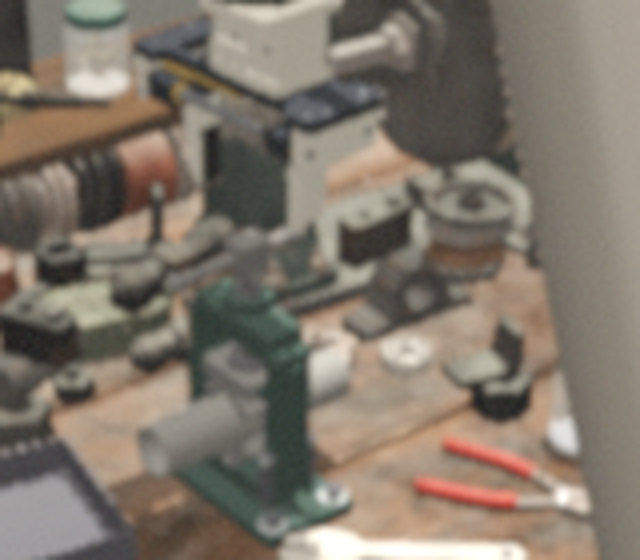

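The gripper is over the vice with its fingers straddling the head, which is at crop (248,255). Going down and closing.

```bash

python3 -c "
from h import *
c=r.capture('scene'); print(onplane(c,332,159,.223), proj(c,np.array([.5583,.0774,.223])))"
python3 -m creep '[0,0,0,4,3.8,30,0, 0,0,0,4,3.8,55,0, 0,0,0,4,3.8,55,0, 0,0,0,4,3.8,55,0, 0,0,0,4,3.8,55,0]' >/dev/null
python3 -c "
from h import *
st()"
python3 -m creep '[0,0,0,0,0,0,0.5, 0,0,0,0,0,0,0.8, 0,0,0,0,0,0,0.8, 0,0,0,0,0,0,0.8, 0,0,0,0,0,0,0.8]' >/dev/null
python3 -m creep '[0,0,0,0,0,0,1, 0,0,0,0,0,0,1, 0,0,0,0,0,0,1, 0,0,0,0,0,0,1, 0,0,0,0,0,0,1]' >/dev/null
python3 -c "
from h import *
st()"
```

```text
[0.55350756 0.07389039 0.223     ] [330.06751931 158.71448572]
t 3.37 tcp [0.5602 0.0769 0.1978] yaw 1.656 z [ 0.003 -0.    -1.   ] F [-0.2 -0.2 -0.1] T [ 0.01 -0.11  0.01] w 1.001 ff 0.0
t 4.20 tcp [0.5587 0.0769 0.1956] yaw 1.657 z [-0.001 -0.    -1.   ] F [-9.5 -1.4  5. ] T [-0.16  1.73  0.06] w 0.324 ff 5.2
```

```bash

python3 -m creep '[0,0,0,0,-1.5,0,1, 0,0,0,0,-3,0,1, 0,0,0,0,-3,0,1, 0,0,0,0,-3,0,1]' >/dev/null
python3 -c "
from h import *
st()"
```

```text
t 4.53 tcp [0.5556 0.0767 0.1954] yaw 1.657 z [-0.002 -0.    -1.   ] F [-2.7 -0.1 -0.4] T [-0.1   0.6   0.14] w 0.256 ff 30.0
```

```bash

python3 -m creep '[0,0,-0.12,0,0,-0.46,1, 0,0,-0.24,0,0,-0.92,1, 0,0,-0.36,0,0,-1.4,1, 0,0,-0.48,0,0,-1.85,1, 0,0,-0.6,0,0,-2.3,1]' >/dev/null
python3 -c "
from h import *
st()"
python3 -m creep '[0,0,-0.12,0,0,-0.46,1, 0,0,-0.24,0,0,-0.92,1, 0,0,-0.36,0,0,-1.4,1, 0,0,-0.48,0,0,-1.85,1, 0,0,-0.6,0,0,-2.3,1]' >/dev/null
python3 -c "
from h import *
st()"
python3 -m creep '[0,0,-0.12,0,0,-0.46,1, 0,0,-0.24,0,0,-0.92,1, 0,0,-0.36,0,0,-1.4,1, 0,0,-0.48,0,0,-1.85,1, 0,0,-0.48,0,0,-1.85,1]' >/dev/null
python3 -c "
from h import *
st()"
```

```text
t 4.95 tcp [0.5557 0.0767 0.1977] yaw 2.262 z [-0.001 -0.    -1.   ] F [-2.2 -0.5 -0.6] T [-0.13  0.4  -0.17] w 0.257 ff 30.0
t 5.37 tcp [0.5558 0.0768 0.1999] yaw 2.862 z [-0.001  0.    -1.   ] F [-2.9  1.3 -0.8] T [-0.03  0.26 -0.2 ] w 0.259 ff 30.0
t 5.78 tcp [0.5558 0.0769 0.2018] yaw -2.942 z [-0.001  0.    -1.   ] F [-3.1  0.6 -1.9] T [0.04 0.24 0.08] w 0.260 ff 30.0
```

```bash

python3 -m creep '[0,0,0,0,0,0,0, 0,0,0,0,0,0,0, 0,0,0,0,0,0,0, 0,0,0,0,0,0,0, 0,0,0,0,0,0,0]' |grep -E "force|width"
python3 -m creep '[0,0,0,0,0,-40,0, 0,0,0,0,0,-80,0, 0,0,0,0,0,-100,0, 0,0,0,0,0,-100,0, 0,0,0,0,0,-100,0]' >/dev/null
python3 -m creep '[0,0,0.6,0,0,0,0, 0,0,0.6,0,0,0,0, 0,0,0.6,0,0,0,0, 0,0,0.6,0,0,0,0, 0,0,0.6,0,0,0,0]' >/dev/null
python3 -m creep '[0,0,0.6,0,0,0,0, 0,0,0.6,0,0,0,0, 0,0,0.6,0,0,0,0, 0,0,0.6,0,0,0,0, 0,0,0.6,0,0,0,0]' >/dev/null
python3 -m creep '[0,0,0.56,0,0,0,0, 0,0,0.56,0,0,0,0, 0,0,0.56,0,0,0,0, 0,0,0.56,0,0,0,0, 0,0,0.56,0,0,0,0]' >/dev/null
python3 -c "
from h import *
st(); R=down(np.pi/2+.02,-.5); g=np.array([.5546,.130,.070])+.019*R[:,2]
go(g-.15*R[:,2],R)"
```

```text
contact_force: [0.3, 0.9, -0.2]
grip_width: 0.572
finger_force: 0.0
t 7.87 tcp [0.5555 0.0767 0.3   ] yaw 1.570 z [-0.004 -0.    -1.   ] F [-0.2 -0.2  0.6] T [-0.   -0.06 -0.03] w 0.999 ff 0.0
turn [ 0.001 -0.5   -0.02 ] shift mm [116.1  -0.6 115.1] q [ 0.    0.37  1.28 -0.    1.49  0.  ]
```

```bash

python3 -m creep '[0,-0.12,0,35,0,0,0, 0,-0.25,-0.01,70,0,0,0, 0,-0.37,-0.02,116,0,20,0, 0,-0.5,-0.02,116,-0.6,40,0, 0,-0.5,-0.02,116,-0.6,60,0]' >/dev/null
python3 -c "
from h import *
R=down(np.pi/2+.02,-.5); g=np.array([.5546,.130,.070])+.019*R[:,2]
r.capture('top')
st(); go(g-.05*R[:,2],R)
cv2.imwrite('pics/s2.png',cv2.resize(r.capture('scene')['img'][90:240,270:430],None,fx=4,fy=4,interpolation=2)[:,:,::-1])"
```

```text
t 8.33 tcp [0.5514 0.1958 0.2322] yaw 1.613 z [-0.001 -0.485 -0.874] F [-1.2 -0.8 -4.4] T [ 0.38 -0.04 -0.04] w 1.002 ff 0.0
turn [-0.001  0.007  0.017] shift mm [ 20.8   4.1 142.8] q [ 0.45  0.61  1.18 -0.45  1.59  0.46]
```

View pics/s2.png

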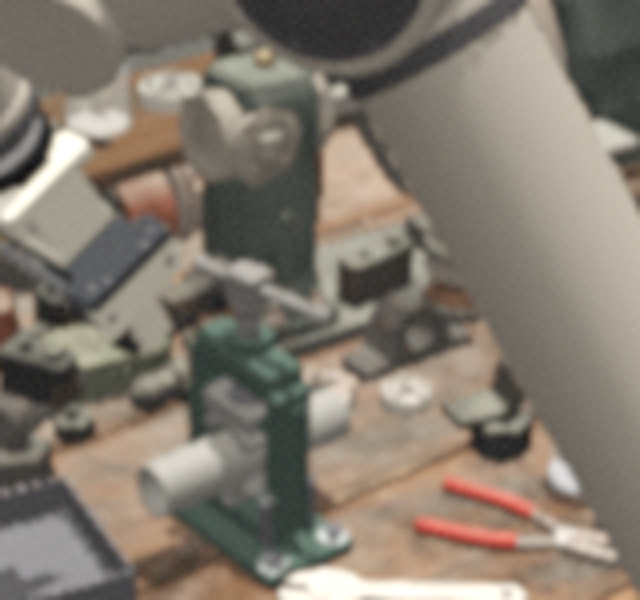

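The bar now lies crosswise, from crop (200,260) to (330,315), and the offcut's near end is free at (155,490). Going in.

```bash

python3 -m creep '[0,0,0.017,10,4,35,0, 0,0,0.017,20.8,4,70,0, 0,0,0.017,20.8,4,105,0, 0,0,0.017,20.8,4,143,0, 0,0,0.017,20.8,4,143,0]' >/dev/null
python3 -c "
from h import *
R=down(np.pi/2+.02,-.5); g=np.array([.5546,.130,.070])+.019*R[:,2]
st(); go(g,R)"
```

```text
t 8.80 tcp [0.5564 0.1374 0.1017] yaw 1.580 z [-0.004 -0.482 -0.876] F [-1.2  0.6 -0.3] T [ 0.27 -0.06 -0.01] w 1.001 ff 0.0
turn [-0.004  0.003 -0.012] shift mm [ 8.9 -1.6 50.4] q [ 0.36  0.69  1.42 -0.49  1.27  0.56]
```

```bash

python3 -m creep '[0,0,-0.012,5,-1.6,20,0, 0,0,-0.012,9,-1.6,35,0, 0,0,-0.012,9,-1.6,50,0, 0,0,-0.012,9,-1.6,50,0, 0,0,-0.012,9,-1.6,50,0]' >/dev/null
python3 -c "
from h import *
R=down(np.pi/2+.02,-.5); g=np.array([.5546,.130,.070])+.019*R[:,2]
st(); go(g,R)"
python3 -m creep '[0,0,0,0,0,0,0.4, 0,0,0,0,0,0,0.6, 0,0,0,0,0,0,1, 0,0,0,0,0,0,1, 0,0,0,0,0,0,1]' >/dev/null
python3 -c "
from h import *
st()"
python3 -m creep '[0,0,0,0,0,0,1, 0,0,0,0,0,0,1, 0,0,0,0,0,0,1, 0,0,0,0,0,0,1]' >/dev/null
python3 -c "
from h import *
st()"
```

```text
t 9.22 tcp [0.559  0.1258 0.0599] yaw 1.590 z [ 0.008 -0.479 -0.878] F [ 0.4  0.  -0.4] T [ 0.29 -0.15 -0.04] w 1.002 ff 0.0
turn [ 0.008 -0.    -0.003] shift mm [-1.1 -4.5  8.1] q [ 0.34  0.73  1.47 -0.52  1.17  0.58]
t 9.63 tcp [0.5584 0.1267 0.0589] yaw 1.593 z [ 0.009 -0.479 -0.878] F [-0.2 -0.1  0.1] T [ 0.35 -0.05  0.01] w 0.688 ff 0.0
t 9.97 tcp [0.5567 0.1264 0.0583] yaw 1.593 z [ 0.005 -0.48  -0.877] F [-5.6  2.7  3.6] T [ 0.26  0.7  -0.58] w 0.456 ff 29.9
```

```bash

python3 -m creep '[0,0,0,-0.7,-1,-1.3,1, 0,0,0,-1.4,-1.8,-2.6,1, 0,0,0,-1.4,-1.8,-2.6,1]' >/dev/null
python3 -c "
from h import *
st()"
python3 -m creep '[0,0,0,4,0,-2.4,1, 0,0,0,8.8,0,-4.8,1, 0,0,0,8.8,0,-4.8,1]' >/dev/null
python3 -c "
from h import *
st()"
```

```text
t 10.22 tcp [0.5565 0.1265 0.0614] yaw 1.593 z [ 0.008 -0.479 -0.878] F [-0.  -0.2 -2.2] T [ 0.63 -0.07 -0.04] w 0.453 ff 29.8
t 10.47 tcp [0.5563 0.1376 0.0612] yaw 1.593 z [ 0.008 -0.479 -0.878] F [-0.6 -0.4 -2.3] T [ 0.63 -0.08  0.04] w 0.455 ff 29.8
```

```bash

python3 -m creep '[0,0,0,11,0,-6,1, 0,0,0,22,0,-12,1, 0,0,0,33,0,-18,1, 0,0,0,44,0,-24,1, 0,0,0,55,0,-30,1]' >/dev/null
python3 -c "
from h import *
st()"
python3 -m creep '[0,0,0,11,0,-6,1, 0,0,0,22,0,-12,1, 0,0,0,33,0,-18,1, 0,0,0,44,0,-24,1, 0,0,0,55,0,-30,1]' >/dev/null
python3 -c "
from h import *
r.capture('top');st()
R=down(np.pi/2-.18,-.5)
g=np.array([.613,.347,.10])+.019*R[:,2]; go(g,R)"
```

```text
t 10.88 tcp [0.5549 0.2009 0.0614] yaw 1.594 z [ 0.008 -0.479 -0.878] F [ 0.3 -0.8 -2.8] T [ 0.53 -0.15  0.09] w 0.454 ff 29.7
t 11.35 tcp [0.5533 0.2655 0.061 ] yaw 1.594 z [ 0.009 -0.478 -0.878] F [-0.9  1.4 -2.8] T [ 0.71 -0.07 -0.03] w 0.456 ff 29.8
turn [ 0.009 -0.003  0.201] shift mm [ 51.7  61.3 -53.7] q [ 0.54  0.84  1.23 -0.44  1.36  0.67]
```

```bash

python3 -m creep '[0,0,0,-10,0,-18,1, 0,0,0,-19,0,-35,1, 0,0,0,-19,0,-35,1]' >/dev/null
python3 -m creep '[0.05,0,0.09,20,20,-10,1, 0.096,0,0.176,40,40,-20,1, 0.096,0,0.176,60,57,-30,1, 0.096,0,0.176,60,57,-30,1]' >/dev/null
python3 -c "
from h import *
r.capture('top');st()
R=Rn.from_rotvec([0,0,-.2]).as_matrix()@down(np.pi/2+.02,-.5)
g=np.array([.613,.349,.09])+.019*R[:,2]; go(g,R)
c=r.capture('scene'); cv2.imwrite('pics/s3.png',cv2.resize(c['img'][90:290,130:350],None,fx=3.6,fy=3,interpolation=2)[:,:,::-1])"
```

```text
t 11.98 tcp [0.6099 0.3312 0.0949] yaw 1.394 z [-0.089 -0.472 -0.877] F [ 0.  -0.8 -2. ] T [ 0.59 -0.22 -0.01] w 0.453 ff 30.0
turn [0.007 0.001 0.   ] shift mm [18.2 -0.2 14.6] q [ 0.55  1.02  0.74 -0.37  1.73  0.73]
```

View pics/s3.png

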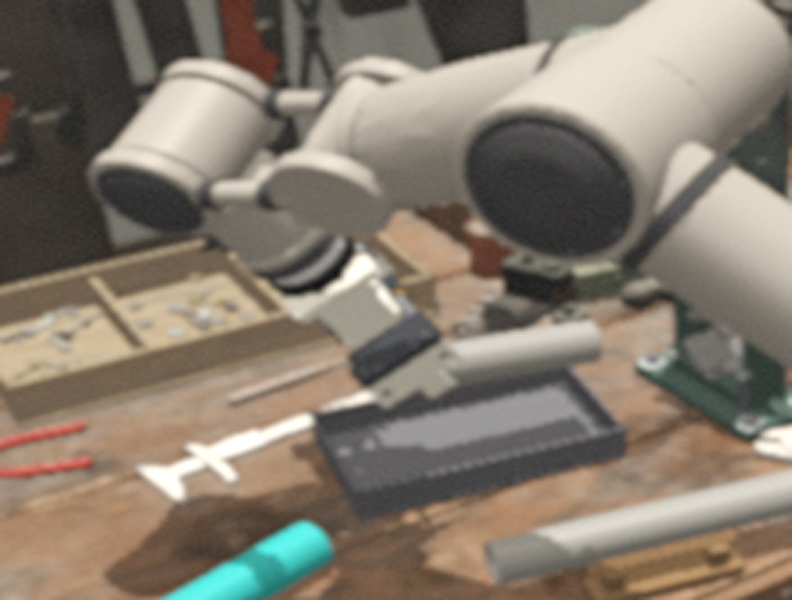

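The offcut is held level, crop (450–600,350), over the tray. Lowering it.

```bash

python3 -m creep '[0,0,0,14,0,12,1, 0,0,0,24,0,30,1, 0,0,0,33,0,45,1, 0,0,0,40,0,56,1, 0,0,0,40,0,56,1]' >/dev/null
python3 -c "
from h import *
r.capture('top');st()"
python3 -m creep '[0,0,0,2,0,4,1, 0,0,0,4.5,0,8,1, 0,0,0,4.5,0,8,1]' >/dev/null
python3 -c "
from h import *
r.capture('top');st()"
```

```text
t 12.50 tcp [0.6094 0.3372 0.0288] yaw 1.394 z [-0.091 -0.474 -0.876] F [-0.6  0.3 -2.1] T [ 0.61 -0.16  0.06] w 0.457 ff 30.0
t 12.80 tcp [0.6106 0.3382 0.0214] yaw 1.392 z [-0.087 -0.472 -0.877] F [-0.7 -0.1 -3. ] T [ 0.55 -0.15 -0.02] w 0.455 ff 30.0
```

```bash

python3 -m creep '[0,0,0,1.5,0,2.5,1, 0,0,0,2.5,0,4.5,1, 0,0,0,2.5,0,4.5,1]' >/dev/null
python3 -c "
from h import *
r.capture('top');st()"
python3 -m creep '[0,0,0,0,0,0,0.35, 0,0,0,0,0,0,0.35, 0,0,0,0,0,0,0.35, 0,0,0,0,0,0,0.35]' |grep -E "width|force"
python3 -m creep '[0,0,0,-5,0,-25,0.35, 0,0,0,-10,0,-50,0.35, 0,0,0,-20,0,-80,0.35, 0,0,0,-40,0,-110,0, 0,0,0,-60,0,-140,0]' |grep -E "width|force"
python3 -c "
from h import *
r.capture('top');st()"
```

```text
t 13.10 tcp [0.6107 0.3383 0.0162] yaw 1.392 z [-0.087 -0.472 -0.877] F [-0.3  0.6 -0.6] T [ 0.18 -0.11  0.04] w 0.452 ff 30.0
contact_force: [0.3, -0.8, 0.6]
grip_width: 0.64
finger_force: 0.0
contact_force: [0.4, 0.5, 0.1]
grip_width: 0.751
finger_force: 0.0
t 13.90 tcp [0.6152 0.3529 0.1779] yaw 1.387 z [-0.079 -0.467 -0.881] F [-0.1  0.3  6.2] T [ 0.2  -0.19  0.03] w 0.790 ff 0.0
```

```bash

python3 -c "
from h import *
st(); go([.3917,.3595,.15],down(1.372))"
```

```text
t 13.90 tcp [0.6152 0.3529 0.1779] yaw 1.387 z [-0.079 -0.467 -0.881] F [-0.1  0.3  6.2] T [ 0.2  -0.19  0.03] w 0.790 ff 0.0
turn [0.012 0.494 0.016] shift mm [ -17.1 -221.3   39.1] q [ 0.57  1.01  0.53 -0.38  1.93  0.68]
```

```bash

python3 -m creep '[0,0.12,0,-4,-35,0,0, 0,0.24,0,-8,-70,0,0, 0,0.37,0,-12,-110,0,0, 0.012,0.494,0.016,-17,-150,10,0, 0.012,0.494,0.016,-17,-190,20,0]' >/dev/null
python3 -c "
from h import *
c=r.capture('top');st(); go([.3917,.3595,.10],down(1.372))"
```

```text
t 14.37 tcp [0.4313 0.3529 0.1554] yaw 1.371 z [-0.034 -0.009 -0.999] F [-10.1  -4.2  -9.4] T [-0.21  0.37  0.09] w 1.002 ff 0.0
turn [-0.032  0.016 -0.001] shift mm [ -0.5 -38.4  56.6] q [0.54 0.48 1.51 0.01 1.18 0.74]
```

```bash

python3 -m creep '[0,0,0,0,-33,20,0, 0,0,0,0,-33,40,0, 0,0,0,0,-33,50,0, 0,0,0,0,-33,50,0]' >/dev/null
python3 -c "
from h import *
st(); go([.3917,.3595,.025],down(1.372))
c=r.capture('scene'); cv2.imwrite('pics/s4.png',cv2.resize(c['img'][150:330,170:380],None,fx=3.6,fy=3.3,interpolation=2)[:,:,::-1])
c=r.capture('top'); np.savez('pics/top4.npz',**c)"
```

```text
t 14.70 tcp [0.4183 0.3671 0.1118] yaw 1.374 z [-0.014 -0.008 -1.   ] F [-0.2 -1.1  0. ] T [-0.02 -0.09  0.02] w 1.002 ff 0.0
turn [-0.012  0.011  0.001] shift mm [-11.8 -23.6  87.3] q [0.58 0.52 1.58 0.   1.06 0.78]
```

View pics/s4.png

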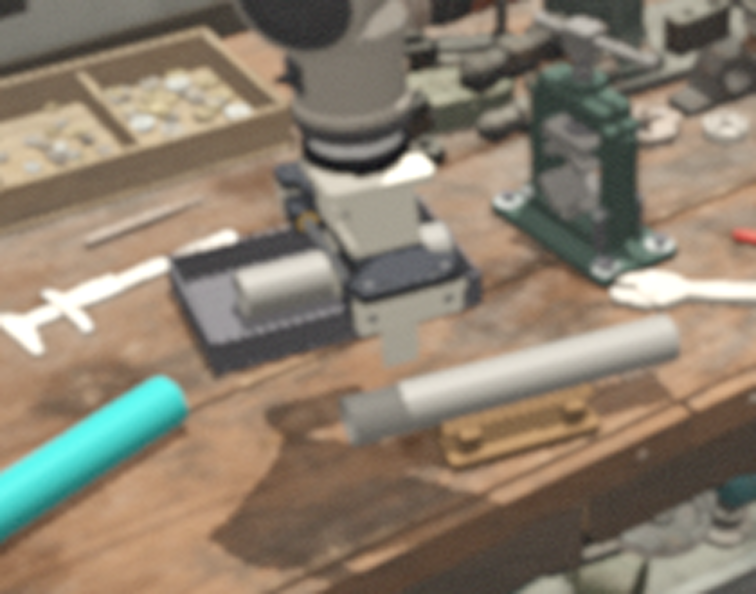

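The offcut lies in the tray, crop (240–440, 240–290), the vice is empty, and the tube is still on its cradle. Going down on the tube's left overhang.

```bash

python3 -m creep '[-0.012,0.011,0,-6,-12,10,0, -0.012,0.011,0,-12,-24,20,0, -0.012,0.011,0,-12,-24,30,0, -0.012,0.011,0,-12,-24,40,0, -0.012,0.011,0,-12,-24,40,0]' >/dev/null
python3 -c "
from h import *
st(); go([.3917,.3595,.025],down(1.372))
K=load('pics/top4.npz')
"
```

```text
t 15.22 tcp [0.3932 0.3602 0.0725] yaw 1.373 z [ 0.002  0.002 -1.   ] F [-0.8  0.5 -0.6] T [ 0.01 -0.05  0.05] w 0.998 ff 0.0
turn [ 0.001 -0.002  0.001] shift mm [-1.1 -1.4 47.5] q [0.6  0.53 1.7  0.   0.91 0.8 ]
```

```bash

python3 -m creep '[0,0,0,-1,-1.4,15,0, 0,0,0,-1,-1.4,30,0, 0,0,0,-1,-1.4,42,0, 0,0,0,-1,-1.4,47.5,0, 0,0,0,-1,-1.4,47.5,0]' >/dev/null
python3 -m creep '[0,0,0,0,0,0,0.3, 0,0,0,0,0,0,0.5, 0,0,0,0,0,0,0.55, 0,0,0,0,0,0,1, 0,0,0,0,0,0,1]' >/dev/null
python3 -c "
from h import *
st()"
python3 -m creep '[0,0,0,0,0,0,1, 0,0,0,0,0,0,1, 0,0,0,0,0,0,1, 0,0,0,0,0,0,1]' >/dev/null
python3 -c "
from h import *
st()"
```

```text
t 16.05 tcp [0.3913 0.36   0.0269] yaw 1.373 z [ 0.004  0.003 -1.   ] F [-0.2  0.1  0.1] T [ 0.06 -0.1   0.01] w 0.692 ff 0.0
t 16.38 tcp [0.3921 0.3602 0.0268] yaw 1.373 z [ 0.005  0.004 -1.   ] F [3.1 0.1 1.1] T [-0.05 -0.48  0.01] w 0.425 ff 30.0
```

```bash

python3 -m creep '[0,0,0,0,0,-10,1, 0,0,0,0,0,-30,1, 0,0,0,0,0,-50,1, 0,0,0,0,0,-73,1, 0,0,0,0,0,-73,1]' >/dev/null
python3 -c "
from h import *
st(); go([.550,.36,.10],down(np.pi/2+.02))"

```

```text
t 16.80 tcp [0.3924 0.3609 0.1037] yaw 1.373 z [ 0.008  0.007 -1.   ] F [ 0.1  0.6 -1.7] T [ 0.24 -0.12 -0.02] w 0.426 ff 30.0
turn [ 0.007 -0.007 -0.218] shift mm [ 30.  154.7   5. ] q [0.6  0.48 1.68 0.   0.97 0.8 ]
```

```bash

python3 -m creep '[0,0,-0.1,6,30,0,1, 0,0,-0.218,12,60,0,1, 0.007,-0.007,-0.218,20,95,0,1, 0.007,-0.007,-0.218,25,128,0,1, 0.007,-0.007,-0.218,30,155,0,1]' >/dev/null
python3 -m creep '[0,0,0,0,0,0,1, 0,0,0,0,0,0,1]' >/dev/null
python3 -c "
from h import *
c=r.capture('scene'); cv2.imwrite('pics/s5.png',cv2.resize(c['img'][120:270,200:370],None,fx=4.6,fy=4,interpolation=2)[:,:,::-1])
np.savez('pics/sc5.npz',**c); np.savez('pics/top5.npz',**r.capture('top'))
st(); go([.550,.36,.057],down(np.pi/2+.02))"

```

```text
t 17.48 tcp [0.5472 0.3584 0.0989] yaw 1.591 z [-0.007 -0.005 -1.   ] F [-0.3 -0.2 -2.3] T [ 0.07 -0.04 -0.02] w 0.427 ff 30.0
turn [-0.008  0.004  0.   ] shift mm [ 1.8  3.1 41.9] q [ 0.46  0.69  1.29 -0.    1.17  0.44]
```

View pics/s5.png

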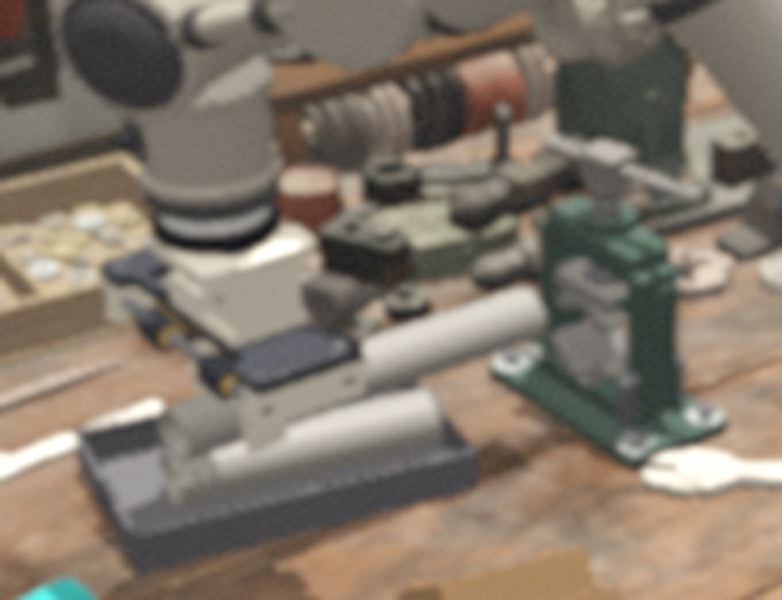

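The tube is held above the tray and its far end reaches crop (540,312), in front of the yoke. Checking droop against the projection.

```bash
python3 - <<'E'
from h import *
c=load('pics/sc5.npz'); t=load('pics/top5.npz')
s=r.read_state(); p=s["tcp_pos"]+[0,0,.0172]; d=np.array([.02,-1,0]); f=lambda q:((proj(c,q)-[200,120])*[4.6,4]).round(0)
for k in (.06,.1,.15,.2,.215): 
    q=p+d*k; print(k,f(q),"top",f(q+[-.005,0,.02]),"bot",f(q-[-.005,0,.02]))
# edges of tube in scene image at columns
g=cv2.cvtColor(c['img'],cv2.COLOR_RGB2GRAY)
hsv=cv2.cvtColor(c['img'],cv2.COLOR_RGB2HSV)
for u in (286,295,304,312): print(u,((u-200)*4.6),[(v-120)*4 for v in range(185,225) if g[v,u]>125 and hsv[v,u,1]<45])
# top view: end of tube and centreline
g=t['img']; m=(cv2.cvtColor(g,cv2.COLOR_RGB2GRAY)>125)&(cv2.cvtColor(g,cv2.COLOR_RGB2HSV)[:,:,1]<45)
e=proj(t,p+d*.215); print("top end proj",e, "near",proj(t,p+d*.1))
for u in range(int(e[0])-30,int(e[0])+6,3): 
    v=np.where(m[150:215,u])[0]+150; print(u,v.tolist(),proj(t,p+d*.1)[1])
E
```

```text
0.06 [320. 382.] top [322. 362.] bot [318. 402.]
0.1 [374. 363.] top [377. 343.] bot [372. 382.]
0.15 [440. 339.] top [443. 319.] bot [437. 359.]
0.2 [504. 316.] top [508. 297.] bot [500. 336.]
0.215 [523. 310.] top [527. 290.] bot [519. 329.]
286 395.59999999999997 [300, 324, 328, 332, 336, 340, 344, 348, 352, 356, 360, 364, 368, 392, 396, 400, 404, 408, 412, 416]
295 436.99999999999994 [312, 316, 320, 324, 328, 332, 336, 340, 344, 348, 352, 356, 400, 404, 408, 412, 416]
304 478.4 [260, 264, 268, 300, 304, 308, 312, 316, 320, 324, 328, 332, 336, 340]
312 515.1999999999999 [260, 288, 292, 296, 300, 304, 308, 312, 316, 320, 324, 328, 348, 352, 356, 360, 364, 368, 372]
top end proj [337.23697121 188.18013967] near [298.4566058  189.76785816]
307 [163, 166, 167, 168, 175, 176, 177, 178, 179, 180, 181, 182, 183, 184, 185, 186, 187, 188, 189, 190, 191, 192, 193] 189.76785815506767
310 [166, 167, 169, 175, 176, 177, 178, 179, 180, 181, 182, 183, 184, 185, 186, 187, 188, 189, 190, 191, 192, 193] 189.76785815506767
313 [167, 168, 176, 177, 178, 179, 180, 181, 182, 183, 184, 185, 186, 187, 188, 189, 190, 191, 192, 193, 202] 189.76785815506767
316 [170, 176, 177, 178, 179, 180, 181, 182, 183, 184, 185, 186, 187, 188, 189, 190, 191, 192, 193, 201] 189.76785815506767
319 [165, 168, 169, 170, 183, 184, 185, 186, 187, 188, 189, 190, 191, 192, 193] 189.76785815506767
322 [160, 165, 183, 184, 185, 186, 187, 188, 189, 190, 191, 192, 193] 189.76785815506767
325 [182, 183, 184, 185, 186, 187, 188, 189, 190, 191, 192, 193] 189.76785815506767
328 [183, 184, 185, 186, 187, 188, 189, 190, 191, 192, 193] 189.76785815506767
331 [183, 184, 185, 186, 187, 188, 189, 190, 191, 192, 193] 189.76785815506767
334 [182, 183, 184, 185, 186, 187, 188, 189, 190, 191, 192, 193] 189.76785815506767
337 [188, 189, 190, 191, 192] 189.76785815506767
340 [] 189.76785815506767
```

```bash

python3 -m creep '[-0.008,0.005,0,1,3,20,1, -0.008,0.005,0,1,3,44,1, -0.008,0.005,0,1,3,44,1, -0.008,0.005,0,1,3,44,1]' >/dev/null
python3 -c "
from h import *
r.capture('top'); st(); go([.5504,.34,.0553],down(np.pi/2+.02))"

```

```text
t 17.87 tcp [0.5506 0.3598 0.0564] yaw 1.592 z [ 0.002  0.001 -1.   ] F [ 0.2 -0.6 -0.9] T [ 0.13 -0.16 -0.03] w 0.429 ff 30.0
turn [ 0.002 -0.001  0.001] shift mm [-19.8  -0.6   1. ] q [0.46 0.74 1.33 0.   1.07 0.44]
```

```bash

python3 -m creep '[0,0,0,-12,-0.5,1,1, 0,0,0,-24,-0.5,1,1, 0,0,0,-36,-0.5,1,1, 0,0,0,-48,-0.5,1,1, 0,0,0,-60,-0.5,1,1]' >/dev/null
python3 -c "
from h import *
r.capture('top'); st(); go([.554,.1618,.0553],down(np.pi/2+.02))"
python3 -m creep '[0,0,0,-8,0,0,1, 0,0,0,-16,0,0,1, 0,0,0,-24,0,0,1, 0,0,0,-32,0,0,1, 0,0,0,-32,0,0,1]' >/dev/null
python3 -c "
from h import *
r.capture('top'); st(); go([.554,.1618,.0553],down(np.pi/2+.02))"

```

```text
t 18.33 tcp [0.5536 0.304  0.0576] yaw 1.588 z [ 0.009  0.015 -1.   ] F [-1.8 26.2  2.1] T [ 4.09  0.25 -0.07] w 0.428 ff 30.0
turn [ 0.01  -0.015 -0.002] shift mm [-142.2   -2.1    0.2] q [0.38 0.69 1.43 0.01 1.01 0.35]
t 18.80 tcp [0.5537 0.2739 0.0575] yaw 1.590 z [ 0.009  0.014 -1.   ] F [-3.5 29.7  3.1] T [4.69 0.31 0.01] w 0.424 ff 30.0
turn [ 0.009 -0.014 -0.001] shift mm [-112.1   -1.8    0.7] q [0.33 0.67 1.47 0.01 0.99 0.3 ]
```

```bash
python3 - <<'E'
from h import *
a=r.capture('top'); b=r.capture('scene'); np.savez('pics/top6.npz',**a); np.savez('pics/sc6.npz',**b)
A=cv2.resize(a['img'][140:240,260:400],None,fx=5,fy=5,interpolation=2); B=cv2.resize(b['img'][130:250,240:380],None,fx=5,fy=5,interpolation=2)
I=np.vstack([cv2.resize(A,(560,280)),cv2.resize(B,(560,315)) if 0 else cv2.resize(B[:,:],(560,318))]); cv2.imwrite('pics/s6.png',I[:,:,::-1])
E
```

```text
(no output)
```

View pics/s6.png

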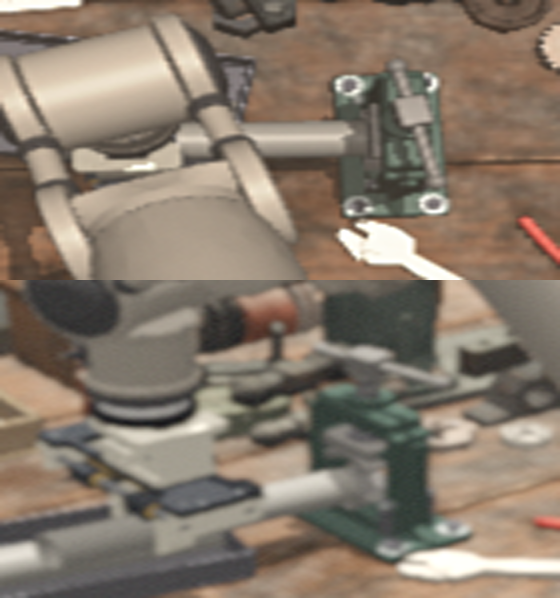

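```bash
python3 - <<'E'
from h import *
np.set_printoptions(precision=4,suppress=True)
t=load('pics/top6.npz'); c=load('pics/sc6.npz'); t0=load('pics/top0.npz')
def edges(im,u,v0,v1,axis=0):
    col=cv2.GaussianBlur(im,(1,1),0)[v0:v1,u].astype(int); return col
def line(t,us,v0,v1,z):
    out=[]
    for u in us:
        m=(t['img'][v0:v1,u].min(1)>118)&(np.ptp(t['img'][v0:v1,u].astype(int),axis=1)<35)
        v=np.where(m)[0]+v0
        if len(v)>5: out.append((u,v.min(),v.max(),*onplane(t,u,(v.min()+v.max())/2,z)[:2]))
    return np.array(out)
print("offcut0 L",line(t0,range(332,345,3),175,205,.0697)); print("offcut0 R",line(t0,range(374,388,3),175,200,.0697))
print("tube now",line(t,range(318,352,3),175,205,.073))
for u in range(300,334,4):
    m=(c['img'][190:235,u].min(1)>118)&(np.ptp(c['img'][190:235,u].astype(int),axis=1)<35); print("scene",u,(np.where(m)[0]+190).tolist())
s=r.read_state(); p=s["tcp_pos"]+[0,0,.0172]
for y in (.2,.15,.11): 
    q=np.array([.5557-(y-.0768)*.02,y,.0729]); print(y,"scene axis",proj(c,q),"top/bot",proj(c,q+[-.006,0,.019]),proj(c,q-[-.006,0,.019]))
E
```

```text
offcut0 L [[332.     184.     191.       0.5615   0.1582]
 [335.     186.     191.       0.5582   0.149 ]
 [338.     181.     191.       0.5658   0.1396]
 [341.     181.     190.       0.5672   0.1303]
 [344.     181.     190.       0.567    0.1211]]
offcut0 R [[374.     178.     192.       0.5666   0.0289]
 [377.     178.     192.       0.5664   0.0197]
 [380.     176.     192.       0.5693   0.0104]
 [383.     181.     192.       0.5613   0.0015]
 [386.     181.     192.       0.5611  -0.0077]]
tube now [[318.     183.     203.       0.5448   0.2015]
 [321.     184.     192.       0.5602   0.192 ]
 [324.     184.     196.       0.5538   0.1829]
 [327.     184.     193.       0.5582   0.1736]
 [330.     184.     193.       0.558    0.1644]
 [333.     184.     193.       0.5578   0.1552]
 [336.     184.     193.       0.5576   0.146 ]
 [339.     184.     193.       0.5574   0.1368]
 [342.     184.     193.       0.5572   0.1276]
 [345.     184.     193.       0.557    0.1184]]
scene 300 [190, 214, 215, 216, 217, 218, 219, 220, 221]
scene 304 [213, 214, 215, 216, 217, 218, 219]
scene 308 [206, 207, 208, 209, 210, 211, 212, 213, 214, 215, 216]
scene 312 [194, 201, 202, 203, 204, 205, 206, 207, 208, 209, 210, 211, 212, 213, 214]
scene 316 [194, 199, 200, 201, 202, 203, 204, 205, 206, 207, 208, 209, 210, 211, 212, 213]
scene 320 [202, 203, 204, 205, 206, 207, 208, 209, 210, 211, 212]
scene 324 [202, 203, 204, 205, 206, 207, 208, 209, 210]
scene 328 [204, 205, 206, 207]
scene 332 [192, 193, 199, 200, 204, 205]
0.2 scene axis [297.9469 215.4881] top/bot [298.8754 211.1496] [297.0364 219.7427]
0.15 scene axis [311.4885 209.7233] top/bot [312.5327 205.4018] [310.4642 213.9626]
0.11 scene axis [322.0017 205.2477] top/bot [323.1326 200.9407] [320.892  209.4739]
```

```bash
python3 - <<'E'
from h import *
t=load('pics/top6.npz'); c=load('pics/sc6.npz'); t0=load('pics/top0.npz')
g=lambda t:cv2.cvtColor(t['img'],cv2.COLOR_RGB2GRAY).astype(int)
print("v from 178"); 
for u in (333,336,340): print("now",u,g(t)[178:204,u].tolist())
for u in (333,336): print("off0",u,g(t0)[178:204,u].tolist())
for u in (380,384): print("off0",u,g(t0)[172:200,u].tolist())
for u in (312,316,320,324): print("scene v from 194",u,g(c)[194:222,u].tolist())
f=lambda x,y,z:proj(t,np.array([x,y,z]))
for y in (.155,.1337):
    x=.5557-(y-.0768)*.02
    print(y,"edges expected in top: ",f(x+.0195,y,.0770),f(x-.0199,y,.0709), "offcut0",f(x+.0205,y,.0745),f(x-.0209,y,.0675))
E
```

```text
v from 178
now 333 [116, 119, 118, 117, 114, 118, 142, 159, 167, 176, 200, 209, 187, 166, 154, 143, 127, 102, 68, 61, 63, 63, 66, 89, 99, 108]
now 336 [118, 123, 125, 123, 119, 127, 145, 160, 167, 177, 202, 208, 185, 165, 154, 141, 125, 100, 68, 58, 61, 63, 67, 90, 99, 104]
now 340 [115, 121, 123, 118, 97, 123, 146, 161, 169, 177, 202, 206, 183, 164, 155, 141, 125, 98, 69, 63, 63, 65, 72, 97, 104, 104]
off0 333 [122, 125, 124, 122, 119, 133, 156, 169, 178, 192, 215, 221, 205, 135, 103, 99, 98, 113, 85, 63, 62, 62, 65, 92, 103, 111]
off0 336 [125, 127, 112, 124, 138, 136, 116, 102, 167, 196, 220, 222, 201, 132, 104, 100, 97, 110, 78, 59, 58, 64, 68, 94, 103, 109]
off0 380 [116, 121, 123, 122, 134, 152, 168, 146, 117, 101, 150, 169, 177, 188, 212, 220, 208, 183, 167, 155, 142, 119, 87, 79, 85, 75, 71, 111]
off0 384 [112, 113, 122, 130, 132, 133, 133, 131, 118, 136, 157, 172, 179, 191, 215, 222, 202, 179, 166, 153, 138, 116, 98, 120, 127, 87, 84, 128]
scene v from 194 312 [162, 172, 177, 181, 180, 175, 171, 172, 171, 172, 181, 198, 212, 216, 213, 207, 198, 188, 176, 161, 144, 126, 110, 100, 103, 120, 140, 137]
scene v from 194 316 [145, 150, 155, 153, 154, 150, 150, 154, 161, 181, 203, 215, 215, 210, 205, 194, 185, 171, 156, 138, 119, 106, 98, 91, 82, 74, 72, 85]
scene v from 194 320 [74, 67, 68, 59, 57, 55, 62, 108, 166, 201, 213, 214, 211, 202, 191, 178, 167, 150, 131, 114, 100, 94, 88, 87, 85, 81, 84, 78]
scene v from 194 324 [99, 95, 85, 68, 60, 55, 76, 114, 140, 146, 146, 148, 150, 151, 152, 145, 139, 121, 109, 95, 88, 73, 66, 65, 77, 79, 83, 85]
0.155 edges expected in top:  [332.96906853 183.19172649] [333.2315258  196.20399257] offcut0 [332.9512606  183.01210607] [333.22387589 196.68314999]
0.1337 edges expected in top:  [339.92062482 182.90608365] [340.17673389 195.92122406] offcut0 [339.88837466 182.72702052] [340.15111463 196.40120893]
```

```bash
python3 - <<'E'
from h import *
n=np.array([.64,0,.77])
def chk(c,axisf,rad,us,lab):
    g=cv2.GaussianBlur(cv2.cvtColor(c['img'],cv2.COLOR_RGB2GRAY),(3,3),0).astype(float)
    ys=np.linspace(.05,.4,400); P=np.array([proj(c,axisf(y)+rad*n) for y in ys])
    o=np.argsort(P[:,0])
    for u in us:
        e=np.interp(u,P[o,0],P[o,1]); v=np.arange(int(e)-5,int(e)+7); d=g[v+1,u]-g[v-1,u]; k=d.argmax(); w=np.clip(d[max(k-1,0):k+2],0,None)
        print(lab,u,"expected top edge %.1f"%e,"found %.1f"%((v[max(k-1,0):k+2]*w).sum()/w.sum()),"y %.3f"%np.interp(u,P[o,0],ys[o]))
ax=lambda z:(lambda y:np.array([.5557-(y-.0768)*.02,y,z]))
chk(load('pics/scene0.npz'),ax(.0697),.021,range(309,323,2),"off0")
chk(load('pics/sc6.npz'),ax(.0729),.02,range(304,322,2),"now")
chk(load('pics/sc5.npz'),lambda y:np.array([.5472+(.3584-y)*.02,y,.1161]),.02,range(290,316,4),"air")
E
```

```text
off0 309 expected top edge 204.1 found 203.8 y 0.150
off0 311 expected top edge 203.3 found 203.1 y 0.142
off0 313 expected top edge 202.5 found 202.1 y 0.134
off0 315 expected top edge 201.6 found 201.1 y 0.127
off0 317 expected top edge 200.8 found 200.1 y 0.119
off0 319 expected top edge 200.0 found 199.1 y 0.112
off0 321 expected top edge 199.1 found 198.9 y 0.104
now 304 expected top edge 205.7 found 210.8 y 0.169
now 306 expected top edge 204.9 found 205.9 y 0.161
now 308 expected top edge 204.0 found 206.0 y 0.154
now 310 expected top edge 203.2 found 205.1 y 0.146
now 312 expected top edge 202.4 found 204.9 y 0.139
now 314 expected top edge 201.5 found 204.0 y 0.131
now 316 expected top edge 200.7 found 203.0 y 0.124
now 318 expected top edge 199.9 found 202.0 y 0.116
now 320 expected top edge 199.0 found 201.1 y 0.108
air 290 expected top edge 199.7 found 199.9 y 0.219
air 294 expected top edge 198.1 found 198.2 y 0.205
air 298 expected top edge 196.5 found 197.0 y 0.191
air 302 expected top edge 194.9 found 195.1 y 0.176
air 306 expected top edge 193.3 found 193.0 y 0.162
air 310 expected top edge 191.7 found 191.9 y 0.147
air 314 expected top edge 190.1 found 191.0 y 0.132
```

```bash

python3 -m creep '[0,0,0,8,0,0,1, 0,0,0,16,0,0,1, 0,0,0,20,0,0,1, 0,0,0,20,0,0,1]' >/dev/null
cat >> h.py <<'E'
def tubeline():
    "axis height of the held tube from its top edge in the scene view, at several y, taking x on the vice line"
    n=np.array([.64,0,.77]); c=r.capture('scene'); g=cv2.GaussianBlur(cv2.cvtColor(c['img'],cv2.COLOR_RGB2GRAY),(3,3),0).astype(float)
    out=[]
    for y in np.arange(.105,.24,.007):
        ax=np.array([.5557-(y-.0768)*.02,y,.0729]); u,e=proj(c,ax+.02*n); u2=int(round(u)); e-=(u2-u)*.42
        v=np.arange(int(e)-8,int(e)+9); d=g[v+1,u2]-g[v-1,u2]; k=min(max(d.argmax(),1),len(v)-2); w=np.clip(d[k-1:k+2],0,None)
        f=(v[k-1:k+2]*w).sum()/w.sum(); out.append((y,.0729-(f-e+.3)/273,d[k]))
    return np.array(out)
E
python3 -c "
from h import *
np.set_printoptions(precision=4,suppress=True)
st(); print(tubeline())
t=r.capture('top'); g=cv2.cvtColor(t['img'],cv2.COLOR_RGB2GRAY).astype(int)
for u in (324,328,332,335,337,339,341,343,345): print(u,g[180:200:2,u].tolist())
print(proj(t,np.array([.554,.12,.07])))"

```

```text
t 19.23 tcp [0.5525 0.2873 0.0547] yaw 1.591 z [ 0.003  0.001 -1.   ] F [ 0.6  0.3 -1.5] T [ 0.03 -0.11 -0.01] w 0.428 ff 30.0
[[ 0.105   0.0558 67.    ]
 [ 0.112   0.0587 85.    ]
 [ 0.119   0.0582 57.    ]
 [ 0.126   0.0574 30.    ]
 [ 0.133   0.1021 21.    ]
 [ 0.14    0.0584 29.    ]
 [ 0.147   0.1    16.    ]
 [ 0.154   0.1    10.    ]
 [ 0.161   0.1021 23.    ]
 [ 0.168   0.1023 17.    ]
 [ 0.175   0.1024  4.    ]
 [ 0.182   0.0469 44.    ]
 [ 0.189   0.0473 59.    ]
 [ 0.196   0.0481 57.    ]
 [ 0.203   0.0473 57.    ]
 [ 0.21    0.0467 56.    ]
 [ 0.217   0.0465 54.    ]
 [ 0.224   0.0476 41.    ]
 [ 0.231   0.0471 41.    ]
 [ 0.238   0.0467 49.    ]]
324 [113, 107, 126, 163, 184, 203, 163, 138, 87, 65]
328 [115, 110, 131, 163, 186, 202, 160, 138, 84, 59]
332 [118, 116, 132, 163, 188, 197, 161, 137, 79, 62]
335 [124, 118, 132, 163, 189, 196, 159, 135, 75, 60]
337 [124, 117, 133, 164, 189, 196, 159, 134, 75, 62]
339 [122, 117, 134, 164, 190, 194, 158, 134, 75, 63]
341 [122, 80, 134, 165, 191, 194, 158, 133, 76, 61]
343 [88, 71, 136, 164, 195, 195, 158, 133, 78, 65]
345 [80, 77, 135, 168, 194, 143, 121, 125, 78, 73]
[344.4721 189.6426]
```

```bash

python3 -m creep '[0,0,0,20,0,0,1, 0,0,0,45,0,-10,1, 0,0,0,71,0,-30,1, 0,0,0,71,0,-44,1, 0,0,0,71,0,-44,1]' >/dev/null
python3 -m creep '[0,0,0,0,0,0,1, 0,0,0,0,0,0,1]' >/dev/null
cat > tl.py <<'E'
from h import *
def run(dz0=.0172,ys=np.arange(.13,.30,.008)):
    s=r.read_state(); p=s["tcp_pos"]; c=r.capture('scene'); np.savez('pics/last.npz',**c); n=np.array([.64,0,.77])
    g=cv2.GaussianBlur(cv2.cvtColor(c['img'],cv2.COLOR_RGB2GRAY),(3,3),0).astype(float); o=[]
    for y in ys:
        a=np.array([p[0]+(p[1]-y)*.02,y,p[2]+dz0]); res=[y]
        for sg in(1,-1):
            u,e=proj(c,a+sg*.02*n); u2=int(round(u)); e-=(u2-u)*.42
            v=np.arange(int(e)-5,int(e)+7); d=sg*(g[v+1,u2]-g[v-1,u2]); k=min(max(d.argmax(),1),len(v)-2); w=np.clip(d[k-1:k+2],0,None)+1e-6
            res+=[((v[k-1:k+2]*w).sum()/w.sum()-e)/-.273,d[k]]
        o.append(res)
    print("y, top-edge dz mm, strength, bottom-edge dz mm, strength"); print(np.array(o).round(1 if 0 else 3))
E
python3 -c "
from h import *
np.set_printoptions(suppress=True)
import tl
st(); tl.run()
t=r.capture('top'); g=cv2.cvtColor(t['img'],cv2.COLOR_RGB2GRAY).astype(int)
p=r.read_state()['tcp_pos']
e=proj(t,p+[.0034,-.172,.017]); print('tip if 172:',e); v=int(e[1]); u=int(e[0]); print(g[v-2:v+3,u-18:u+22].mean(0).round().astype(int).tolist())
for uu in (u-8,u-16): print(uu,'rows',v-10,g[v-10:v+11,uu].tolist(), proj(t,p+[.0034,-.14,.017])[1])"

```

```text
t 19.92 tcp [0.5505 0.3569 0.0975] yaw 1.590 z [ 0.001  0.    -1.   ] F [-0.8 -0.2 -1.1] T [ 0.05 -0.08 -0.04] w 0.429 ff 30.0
y, top-edge dz mm, strength, bottom-edge dz mm, strength
[[  0.13   -4.425  55.    -19.618   1.   ]
 [  0.138  -1.87   43.    -18.575  -5.   ]
 [  0.146  -5.898  51.      1.597  12.   ]
 [  0.154  -3.501  57.      2.436   7.   ]
 [  0.162  -9.452  37.     -4.376  13.   ]
 [  0.17  -10.146  36.    -18.253  31.   ]
 [  0.178 -11.204  36.      2.016  23.   ]
 [  0.186 -11.929  41.      1.393  33.   ]
 [  0.194 -12.495  41.      0.961  34.   ]
 [  0.202 -11.554  54.      1.914  34.   ]
 [  0.21   -8.617  69.      1.576  34.   ]
 [  0.218  -6.061  76.      4.292  34.   ]
 [  0.226  -5.044  70.      3.897  35.   ]
 [  0.234  -6.076  55.      4.855  35.   ]
 [  0.242  -7.078  60.      7.583  33.   ]
 [  0.25   -7.972  74.      7.191  34.   ]
 [  0.258 -18.581  30.      6.926  35.   ]
 [  0.266 -19.022  54.      7.77   32.   ]
 [  0.274 -17.954  20.      6.875  23.   ]
 [  0.282 -19.774  47.      5.416  25.   ]
 [  0.29  -18.004  18.      5.381  21.   ]
 [  0.298 -19.97   47.      6.49   23.   ]]
tip if 172: [323.18881238 187.79593377]
[187, 187, 187, 188, 187, 187, 187, 187, 187, 188, 188, 188, 188, 188, 188, 188, 189, 190, 191, 153, 112, 104, 106, 103, 102, 103, 108, 109, 111, 114, 115, 115, 117, 120, 115, 94, 79, 77, 74, 69]
315 rows 177 [156, 166, 175, 193, 209, 152, 138, 155, 166, 173, 196, 209, 196, 175, 159, 147, 135, 113, 84, 82, 84] 188.02440265085806
307 rows 177 [167, 179, 199, 207, 192, 142, 137, 152, 165, 172, 191, 209, 199, 176, 161, 151, 137, 119, 89, 83, 84] 188.02440265085806
```

```bash
cat > seg.py <<'E'
from h import *
def segs(c,pts,L=12):
    g=cv2.cvtColor(c['img'],cv2.COLOR_RGB2GRAY); u0,v0,u1,v1=pts
    S=cv2.createLineSegmentDetector().detect(g[v0:v1,u0:u1])[0][:,0]
    for s in S:
        d=s[2:]-s[:2]; l=np.hypot(*d); a=np.degrees(np.arctan2(d[1],d[0]))%180
        if l>L: print((s+[u0,v0,u0,v0]).round(1),"len %.0f ang %.1f"%(l,a))
E
python3 -c "
from seg import *
c=load('pics/last.npz'); p=r.read_state()['tcp_pos']; n=np.array([.64,0,.77])*.02
for k in (.05,.10,.176):
    a=p+[.02*k,-k,.0172]; print(k,'exp axis',proj(c,a).round(1),'top',proj(c,a+n).round(1),'bot',proj(c,a-n).round(1))
segs(c,(240,160,340,245))
c5=load('pics/sc5.npz'); print('sc5'); segs(c5,(240,160,340,245),14)"

```

```text
0.05 exp axis [266.4 216.6] top [263.7 210. ] bot [269.  223.1]
0.1 exp axis [281.2 210.5] top [278.6 204.1] bot [283.8 216.9]
0.176 exp axis [302.7 201.6] top [300.2 195.4] bot [305.3 207.9]
[262.9 175.7 251.6 184. ] len 14 ang 143.7
[294.4 169.8 280.4 172. ] len 14 ang 171.0
[314.  191.5 280.  205.9] len 37 ang 157.0
[275.5 179.3 291.  180.4] len 15 ang 3.9
[253.  229.1 240.4 233.9] len 13 ang 159.3
[240.6 179.1 256.9 177.1] len 16 ang 172.9
[303.4 212.6 261.8 226.8] len 44 ang 161.2
[244.5 189.7 265.8 182.4] len 23 ang 161.2
[316.2 209.5 316.9 191.8] len 18 ang 92.3
[335.9 211.9 336.4 198.1] len 14 ang 92.2
[277.2 210.1 257.1 218.6] len 22 ang 157.1
[257.2 172.5 240.6 175.3] len 17 ang 170.4
[276.9 162.5 261.8 161.3] len 15 ang 4.8
[303.5 189.1 316.2 183.9] len 14 ang 157.7
[299.4 173.2 323.2 160.8] len 27 ang 152.4
[300.6 188.2 280.6 192.8] len 21 ang 167.0
[251.4 205.4 265.5 200.4] len 15 ang 160.3
[310.4 239.6 294.5 243.6] len 16 ang 165.8
[240.4 171.1 258.7 167.1] len 19 ang 167.9
[280.3 214.7 304.4 205.8] len 26 ang 159.9
[239.9 240.9 292.3 224.5] len 55 ang 162.6
[264.5 243.
[... 444 characters left out ...]
 len 15 ang 172.5
[243.2 189.6 265.4 182.3] len 23 ang 161.8
[257.1 171.9 240.6 175.3] len 17 ang 168.6
[278.1 162.5 260.7 161.4] len 17 ang 3.6
[277.7 209.7 256.5 218.3] len 23 ang 157.8
[300.6 188.2 280.6 192.8] len 21 ang 167.1
[299.4 173.1 313.2 165.8] len 16 ang 152.2
[270.6 179.5 286.9 179.7] len 16 ang 0.9
[251.  205.4 265.4 200.1] len 15 ang 159.7
[312.8 237.2 294.9 244.4] len 19 ang 158.3
[240.4 170.9 258.7 166.7] len 19 ang 167.2
[277.9 213.8 315.2 198.4] len 40 ang 157.5
[239.9 241.  292.3 224.4] len 55 ang 162.5
[255.4 215.  273.1 208. ] len 19 ang 158.4
[264.5 243.5 301.7 233.7] len 38 ang 165.2
[255.9 163.1 240.6 166.7] len 16 ang 166.6
[333.1 224.5 317.9 213.4] len 19 ang 36.2
```

```bash

python3 -c "
from h import *
c=load('pics/last.npz'); c5=load('pics/sc5.npz')
g=lambda c:cv2.cvtColor(c['img'],cv2.COLOR_RGB2GRAY).astype(int)
for u in (284,288,292,296,300,304,308,312): print(u,'v186.. now',g(c)[186:224,u].tolist()); 
for u in (284,296,308): print(u,'v186.. sc5',g(c5)[186:224,u].tolist())
e=r.capture('scene'); print(np.abs(g(e)-g(c)).max())
"

```

```text
284 v186.. now [46, 45, 53, 48, 49, 56, 71, 100, 125, 132, 117, 91, 84, 94, 109, 112, 116, 134, 165, 195, 212, 217, 214, 210, 201, 192, 181, 167, 152, 134, 117, 103, 114, 156, 198, 216, 222, 220]
288 v186.. now [49, 45, 49, 52, 77, 109, 110, 93, 104, 125, 111, 79, 48, 47, 62, 99, 140, 176, 200, 212, 215, 215, 208, 199, 189, 175, 162, 146, 128, 112, 102, 129, 175, 206, 219, 222, 219, 209]
292 v186.. now [75, 75, 73, 81, 105, 135, 154, 157, 140, 110, 77, 54, 54, 78, 107, 151, 183, 205, 216, 215, 212, 204, 194, 185, 173, 159, 144, 125, 106, 100, 127, 171, 201, 215, 219, 218, 208, 195]
296 v186.. now [76, 74, 82, 95, 126, 150, 158, 154, 152, 148, 146, 140, 136, 143, 167, 192, 207, 216, 216, 211, 202, 193, 182, 168, 153, 137, 118, 104, 101, 119, 142, 159, 164, 161, 158, 151, 146, 135]
300 v186.. now [74, 78, 89, 114, 143, 155, 153, 145, 137, 130, 128, 139, 157, 178, 199, 213, 217, 213, 208, 199, 188, 178, 164, 149, 128, 111, 101, 109, 135, 153, 162, 164, 161, 160, 154, 154, 152, 155]
304 v186.. now [136, 128, 106, 79, 58, 68, 96, 108, 111, 114, 137, 159, 173, 179, 187, 198, 204, 203, 197,
[... 392 characters left out ...]
70, 168, 168, 164, 161, 156, 156, 169, 190, 187, 154, 124, 102, 83, 79, 101, 130, 143, 139, 125, 129]
284 v186.. sc5 [45, 49, 50, 54, 52, 55, 73, 99, 128, 130, 116, 93, 84, 94, 107, 124, 160, 195, 215, 218, 216, 212, 201, 190, 177, 165, 150, 134, 115, 102, 98, 106, 142, 185, 210, 219, 223, 219]
296 v186.. sc5 [74, 73, 78, 96, 126, 148, 158, 155, 150, 146, 148, 163, 191, 210, 217, 217, 213, 205, 196, 183, 171, 155, 138, 122, 106, 102, 119, 141, 155, 155, 155, 159, 163, 162, 157, 153, 148, 134]
308 v186.. sc5 [153, 127, 96, 68, 53, 56, 107, 170, 205, 215, 218, 213, 209, 197, 185, 174, 160, 143, 125, 108, 104, 122, 159, 188, 209, 206, 170, 111, 77, 96, 127, 145, 150, 152, 158, 163, 165, 162]
24
```

```bash

python3 -m creep '[0,-0.02,0,-12,0,8,1, 0,-0.05,0,-24,0,16,1, 0,-0.05,0,-36,0,24,1, 0,-0.05,0,-48,0,32,1, 0,-0.05,0,-60,0,38,1]' >/dev/null
python3 -m creep '[0,0,0,0,0,2,1, 0,0,0,0,0,4,1, 0,0,0,0,0,4,1, 0,0,0,0,0,4,1]' >/dev/null
cat > edge.py <<'E'
from h import *
def edge():
    "top edge of the tube near the vice against the wanted one (axis z .0729, bias -0.45 px found on the offcut); mm, + is high"
    n=np.array([.64,0,.77]); c=r.capture('scene'); g=cv2.GaussianBlur(cv2.cvtColor(c['img'],cv2.COLOR_RGB2GRAY),(3,3),0).astype(float)
    ys=np.linspace(.09,.3,400); P=np.array([proj(c,np.array([.5557-(y-.0768)*.02,y,.0729])+.02*n) for y in ys])
    for u in range(298,322,2):
        e=np.interp(u,P[::-1,0],P[::-1,1])-.45; v=np.arange(int(e)-4,int(e)+6); d=g[v+1,u]-g[v-1,u]; k=min(max(d.argmax(),1),len(v)-2); w=np.clip(d[k-1:k+2],0,None)
        print(u,"y %.3f"%np.interp(u,P[::-1,0],ys[::-1]),"dz mm %.1f"%(-((v[k-1:k+2]*w).sum()/w.sum()-e)/.273),"str",d[k])
    t=r.capture('top'); h=cv2.cvtColor(t['img'],cv2.COLOR_RGB2GRAY).astype(int)
    print("top row 189:",h[187:190,325:355].mean(0).astype(int).tolist())
    for u in (327,333): print(u,h[178:204,u].tolist())
E
python3 -c "
from edge import *
st(); edge()"

```

```text
t 20.82 tcp [0.5524 0.2988 0.057 ] yaw 1.591 z [ 0.005 -0.048 -0.999] F [-0.9  1.2 -1.1] T [ 0.11 -0.08 -0.01] w 0.431 ff 30.0
298 y 0.191 dz mm -4.1 str 36.0
300 y 0.183 dz mm -4.1 str 38.0
302 y 0.176 dz mm -4.1 str 33.0
304 y 0.169 dz mm -6.0 str 28.0
306 y 0.161 dz mm -5.6 str 25.0
308 y 0.154 dz mm -5.4 str 22.0
310 y 0.146 dz mm -4.8 str 25.0
312 y 0.139 dz mm -7.2 str 25.0
314 y 0.131 dz mm -3.9 str 23.0
316 y 0.124 dz mm -6.2 str 41.0
318 y 0.116 dz mm -9.1 str 75.0
320 y 0.108 dz mm -12.8 str 67.0
top row 189: [194, 194, 195, 195, 196, 196, 197, 197, 196, 197, 197, 197, 198, 198, 198, 198, 201, 203, 132, 69, 76, 82, 81, 81, 81, 93, 87, 74, 109, 104]
327 [110, 111, 113, 114, 110, 111, 139, 157, 165, 175, 199, 213, 191, 170, 156, 144, 130, 106, 72, 61, 60, 60, 62, 77, 81, 82]
333 [116, 118, 118, 116, 114, 127, 144, 159, 167, 176, 202, 212, 188, 166, 155, 141, 127, 102, 69, 59, 61, 62, 63, 88, 99, 107]
```

```bash

python3 -m creep '[0,-0.005,0,0,0,-3,1, 0,-0.012,0,0,0.5,-5.2,1, 0,-0.012,0,0,0.5,-5.2,1, 0,-0.012,0,0,0.5,-5.2,1]' >/dev/null
python3 -c "
from edge import *
st(); edge()"

```

```text
t 21.25 tcp [0.5529 0.2989 0.0623] yaw 1.591 z [ 0.005 -0.06  -0.998] F [ 0.2 -0.1 -1.1] T [ 0.03 -0.08  0.05] w 0.430 ff 30.0
298 y 0.191 dz mm 2.6 str 34.0
300 y 0.183 dz mm 3.0 str 30.0
302 y 0.176 dz mm 3.4 str 28.0
304 y 0.169 dz mm 4.0 str 27.0
306 y 0.161 dz mm 1.8 str 26.0
308 y 0.154 dz mm 2.3 str 24.0
310 y 0.146 dz mm 2.6 str 26.0
312 y 0.139 dz mm 2.5 str 25.0
314 y 0.131 dz mm 0.7 str 26.0
316 y 0.124 dz mm 1.1 str 43.0
318 y 0.116 dz mm -2.0 str 74.0
320 y 0.108 dz mm -8.8 str 69.0
top row 189: [198, 197, 198, 198, 198, 198, 198, 199, 199, 198, 199, 199, 199, 198, 199, 199, 204, 206, 139, 74, 76, 81, 81, 81, 81, 92, 86, 74, 109, 104]
327 [110, 111, 113, 111, 96, 124, 148, 161, 169, 182, 206, 207, 181, 163, 151, 138, 121, 93, 68, 61, 60, 59, 61, 75, 80, 82]
333 [115, 119, 117, 116, 108, 131, 152, 163, 171, 188, 207, 202, 179, 160, 148, 137, 115, 84, 62, 60, 62, 62, 63, 87, 99, 107]
```

```bash

python3 -m creep '[0,0,0,-8,-0.5,2.2,1, 0,0,0,-16,-0.5,2.7,1, 0,0,0,-16,-0.5,2.7,1]' >/dev/null
python3 -c "
from edge import *
st(); edge()" | head -13
python3 -m creep '[0,0,0,-5,0,0.3,1, 0,0,0,-10,0,0.6,1, 0,0,0,-15,0,0.9,1, 0,0,0,-15,0,0.9,1]' >/dev/null
python3 -c "
from h import *
st()"

```

```text
t 21.60 tcp [0.5523 0.2804 0.0598] yaw 1.590 z [ 0.003 -0.062 -0.998] F [-0.4  0.6 -1.4] T [ 0.09 -0.12  0.02] w 0.430 ff 30.0
298 y 0.191 dz mm -14.9 str 11.0
300 y 0.183 dz mm -15.0 str -17.0
302 y 0.176 dz mm 0.6 str 19.0
304 y 0.169 dz mm 0.5 str 28.0
306 y 0.161 dz mm 0.9 str 25.0
308 y 0.154 dz mm -1.3 str 23.0
310 y 0.146 dz mm -0.8 str 25.0
312 y 0.139 dz mm -0.4 str 27.0
314 y 0.131 dz mm -0.2 str 27.0
316 y 0.124 dz mm 0.6 str 40.0
318 y 0.116 dz mm 1.2 str 78.0
320 y 0.108 dz mm -1.1 str 87.0
t 22.03 tcp [0.5529 0.2662 0.0601] yaw 1.590 z [ 0.004 -0.061 -0.998] F [-0.4 -1.  -2.3] T [ 0.06 -0.09  0.02] w 0.424 ff 30.0
```

```bash

python3 -m creep '[0,0,0,-5,0,0.3,1, 0,0,0,-10,0,0.6,1, 0,0,0,-15,0,0.9,1, 0,0,0,-20,0,1.2,1, 0,0,0,-25,0,1.5,1]' >/dev/null
python3 -c "
from h import *
st()"
python3 -m creep '[0,0,0,-5,0,0.3,1, 0,0,0,-10,0,0.6,1, 0,0,0,-15,0,0.9,1, 0,0,0,-20,0,1.2,1, 0,0,0,-25,0,1.5,1]' >/dev/null
python3 -c "
from h import *
st()"

```

```text
t 22.45 tcp [0.5534 0.2417 0.0602] yaw 1.591 z [ 0.004 -0.061 -0.998] F [ 0.6  0.4 -0.8] T [ 0.03 -0.1  -0.03] w 0.428 ff 30.0
t 22.87 tcp [0.5539 0.2167 0.0602] yaw 1.591 z [ 0.004 -0.06  -0.998] F [ 0.5  0.2 -1.5] T [ 0.09 -0.08  0.03] w 0.430 ff 30.0
```

```bash

python3 -m creep '[0,0,0,-5,-0.2,0.3,1, 0,0,0,-10,-0.4,0.6,1, 0,0,0,-15,-0.6,0.9,1, 0,0,0,-20,-0.6,1.2,1, 0,0,0,-25,-0.6,1.5,1]' >/dev/null
python3 -c "
from h import *
st()"
python3 -m creep '[0,0,0,-6,0,0.3,1, 0,0,0,-12,0,0.6,1, 0,0,0,-18,0,0.9,1, 0,0,0,-24,0,1.2,1, 0,0,0,-30,0,1.8,1]' >/dev/null
python3 -c "
from h import *
st()"
python3 -m creep '[0,0,0,-6,0,0.3,1, 0,0,0,-12,0,0.6,1, 0,0,0,-18,0,1.1,1, 0,0,0,-18,0,1.1,1]' >/dev/null
python3 -c "
from h import *
st()"

```

```text
t 23.28 tcp [0.5538 0.1917 0.0602] yaw 1.591 z [ 0.004 -0.06  -0.998] F [-0.3 -0.6 -1.5] T [ 0.14 -0.1  -0.04] w 0.431 ff 30.0
t 23.70 tcp [0.5544 0.1615 0.0603] yaw 1.591 z [ 0.004 -0.061 -0.998] F [ 0.3 -0.2 -1.7] T [ 0.06 -0.12 -0.01] w 0.424 ff 30.0
t 24.03 tcp [0.5548 0.1429 0.0602] yaw 1.590 z [ 0.004 -0.061 -0.998] F [-0.7 -0.8 -1.5] T [ 0.12 -0.08  0.03] w 0.428 ff 30.0
```

```bash

python3 -m creep '[0,0,0,0,0,2,1, 0,0,0,0,0,3.5,1, 0,0,0,0,0,3.5,1]' >/dev/null
python3 -c "
from h import *
st()"
python3 -m creep '[0,0,0,0,0,1.2,1, 0,0,0,0,0,1.2,1]' >/dev/null
python3 -c "
from h import *
st()"

```

```text
t 24.28 tcp [0.5545 0.1441 0.0563] yaw 1.591 z [ 0.004 -0.061 -0.998] F [-0.6  0.3 -1.8] T [ 0.09 -0.06 -0.01] w 0.427 ff 30.0
t 24.45 tcp [0.5546 0.1441 0.0553] yaw 1.591 z [ 0.004 -0.061 -0.998] F [-0.2 -0.9 -1.2] T [ 0.12 -0.11 -0.05] w 0.427 ff 30.0
```

```bash

python3 -m creep '[0,0,0,0,0,1,1, 0,0,0,0,0,1,1]' >/dev/null
python3 -c "
from h import *
st()"
python3 -m creep '[0,0,0,0,0,1,1, 0,0,0,0,0,1,1]' >/dev/null
python3 -c "
from h import *
st()"

```

```text
t 24.62 tcp [0.5547 0.1439 0.0543] yaw 1.591 z [ 0.004 -0.061 -0.998] F [-0.6 -0.3 -1.7] T [ 0.14 -0.15 -0.05] w 0.431 ff 30.0
t 24.78 tcp [0.5547 0.1437 0.0534] yaw 1.591 z [ 0.004 -0.061 -0.998] F [ 0.4 -0.1 -1.3] T [ 0.07 -0.08  0.04] w 0.430 ff 30.0
```

```bash

python3 -m creep '[0,0,0,0,0,1.2,1, 0,0,0,0,0,1.2,1]' >/dev/null
python3 -c "
from h import *
st()"
python3 -m creep '[0,0,0,0,0,1.2,1, 0,0,0,0,0,1.2,1]' >/dev/null
python3 -c "
from h import *
st()"

```

```text
t 24.95 tcp [0.5548 0.1437 0.0523] yaw 1.591 z [ 0.004 -0.06  -0.998] F [-0.8  1.  -1. ] T [ 0.06 -0.08 -0.02] w 0.427 ff 30.0
t 25.12 tcp [0.5546 0.1437 0.0512] yaw 1.591 z [ 0.004 -0.06  -0.998] F [-0.7  0.8  2.2] T [ 0.    0.19 -0.04] w 0.426 ff 30.0
```

```bash

python3 -m creep '[0,0,0,0,0,0.8,1, 0,0,0,0,0,0.8,0.3, 0,0,0,0,0,0.8,0.3, 0,0,0,0,0,0.8,0.3, 0,0,0,0,0,0.8,0.3]' >/dev/null
python3 -c "
from h import *
st()"
python3 -m creep '[0,0,0,12,0,-0.7,0.3, 0,0,0,25,0,-1.5,0.3, 0,0,0,42,0,-2.5,0.3, 0,0,0,42,0,-2.5,0.3]' >/dev/null
python3 -c "
from edge import *
st(); edge()
from seg import segs
c=r.capture('scene'); segs(c,(285,175,345,225),10)"

```

```text
t 25.53 tcp [0.555  0.1434 0.0503] yaw 1.591 z [ 0.005 -0.061 -0.998] F [-1.   0.3  0.3] T [ 0.06 -0.12 -0.04] w 0.661 ff 0.0
t 25.87 tcp [0.5538 0.1892 0.0503] yaw 1.593 z [ 0.005 -0.059 -0.998] F [-0.1 -0.9 -0.7] T [ 0.09 -0.06 -0.06] w 0.699 ff 0.0
298 y 0.191 dz mm -13.9 str 29.0
300 y 0.183 dz mm 16.7 str 13.0
302 y 0.176 dz mm -10.7 str 8.0
304 y 0.169 dz mm -15.8 str 25.0
306 y 0.161 dz mm -16.8 str -15.0
308 y 0.154 dz mm 5.0 str 12.0
310 y 0.146 dz mm 2.8 str 20.0
312 y 0.139 dz mm -4.3 str 17.0
314 y 0.131 dz mm -11.3 str 10.0
316 y 0.124 dz mm nan str -1.0
318 y 0.116 dz mm 12.3 str 20.0
320 y 0.108 dz mm 8.9 str 17.0
top row 189: [79, 82, 86, 83, 75, 90, 127, 175, 186, 186, 187, 175, 134, 128, 139, 133, 135, 128, 117, 115, 114, 123, 112, 118, 123, 124, 123, 94, 110, 105]
327 [152, 146, 139, 130, 121, 109, 94, 80, 78, 80, 89, 90, 71, 64, 124, 182, 189, 186, 182, 187, 183, 165, 158, 157, 159, 163]
333 [69, 69, 73, 77, 78, 82, 135, 156, 163, 173, 190, 197, 183, 160, 175, 163, 157, 141, 124, 184, 184, 180, 183, 184, 183, 185]
[308.2 179.  288.1 179.8] len 20 ang 177.5
[315.3 189.6 319.3 175.3] len 15 ang 105.7
[296.8 186.7 317.4 178. ] len 22 ang 157.1
[293.6 213.  291.6 203.2] len 10 ang 78.7
[329.6 202.3 310.2 212.3] len 22 ang 152.6
[286.1 186.4 300.4 199.6] len 19 ang 42.9
[304.1 200.3 315.9 194.9] len 13 ang 155.7
[315.1 217.3 329.5 210.9] len 16 ang 155.7
[291.9 176.2 303.1 176.3] len 11 ang 0.5
[313.6 198.2 323.4 202.5] len 11 ang 23.3
[331.7 223.4 323.  217.1] len 11 ang 36.0edge.py:8: RuntimeWarning: invalid value encountered in scalar divide
  print(u,"y %.3f"%np.interp(u,P[::-1,0],ys[::-1]),"dz mm %.1f"%(-((v[k-1:k+2]*w).sum()/w.sum()-e)/.273),"str",d[k])
```

```bash

python3 -m creep '[0,0,0,0,0,0,0.55, 0,0,0,0,0,0,1, 0,0,0,0,0,0,1, 0,0,0,0,0,0,1, 0,0,0,0,0,0,1]' >/dev/null
python3 -c "
from h import *
st()"
python3 -m creep '[0,0,0,-5,0,0.1,1, 0,0,0,-10,0,0.2,1, 0,0,0,-10,0,0.2,1]' >/dev/null
python3 -c "
from h import *
st()"

```

```text
t 26.43 tcp [0.554  0.1853 0.0503] yaw 1.590 z [ 0.004 -0.061 -0.998] F [-0.  -0.6 -0.1] T [-0.02 -0.13 -0.07] w 0.426 ff 30.0
t 26.68 tcp [0.5543 0.1748 0.0513] yaw 1.590 z [ 0.005 -0.061 -0.998] F [-2.8  0.3  4.4] T [-0.11  0.19 -0.16] w 0.426 ff 30.0
```

```bash

python3 -m creep '[0,0,0,-5,-0.2,0.1,1, 0,0,0,-9,-0.3,0.2,1, 0,0,0,-12,-0.3,0.3,1, 0,0,0,-12,-0.3,0.3,1]' >/dev/null
python3 -c "
from h import *
st()"
python3 -m creep '[0,0,0,0,0,0,0.3, 0,0,0,0,0,0,0.3, 0,0,0,0,0,0,0.3, 0,0,0,0,0,0,0.3]' >/dev/null
python3 -m creep '[0,0,0,20,0,-30,0, 0,0,0,40,0,-60,0, 0,0,0,60,0,-100,0, 0,0,0,60,0,-140,0, 0,0,0,60,0,-180,0]' >/dev/null
python3 -c "
from h import *
st(); go([.5557,.0768,.32],down(-2.942+2*np.pi))"

```

```text
t 27.02 tcp [0.5545 0.1639 0.0524] yaw 1.590 z [ 0.006 -0.059 -0.998] F [-3.1  3.4  9.7] T [ 0.55  0.44 -0.28] w 0.425 ff 30.0
t 27.77 tcp [0.5513 0.2354 0.2282] yaw 1.593 z [ 0.003 -0.061 -0.998] F [ 1.3 -0.2 -0.1] T [ 0.06 -0.17  0.01] w 0.981 ff 0.0
turn [-0.052  0.046 -1.748] shift mm [-163.9    1.   -81.9] q [ 0.31  0.49  1.28 -0.06  1.38  0.3 ]
```

```bash

python3 -c "
from seg import *
c=r.capture('scene'); t=r.capture('top'); n=np.array([.64,0,.77])*.02
for y in (.207,.15,.11): 
    a=np.array([.5557-(y-.0768)*.02,y,.0683]); print(y,'axis',proj(c,a).round(1),'top',proj(c,a+n).round(1),'bot',proj(c,a-n).round(1))
segs(c,(280,185,345,230),10)
print('top ends',proj(t,np.array([.5531,.207,.075])),proj(t,np.array([.5583,-.053,.075])))
g=cv2.cvtColor(t['img'],cv2.COLOR_RGB2GRAY).astype(int)
print('L 300..335',g[187:190,300:350].mean(0).astype(int).tolist()); print('R 370..415',g[184:188,370:416].mean(0).astype(int).tolist())
for u in (375,385,395): print(u,'v174',g[174:204,u].tolist())"

```

```text
0.207 axis [296.1 217.6] top [293.5 211.4] bot [298.6 223.8]
0.15 axis [311.5 211. ] top [309.  204.9] bot [314.  217.1]
0.11 axis [322.  206.5] top [319.5 200.5] bot [324.5 212.5]
[290.7 217.1 280.1 218.7] len 11 ang 171.3
[331.  195.9 296.4 210. ] len 37 ang 157.8
[314.  191.4 284.4 203.3] len 32 ang 158.2
[303.3 188.9 314.4 185.6] len 11 ang 163.7
[280.4 226.9 296.  223.5] len 16 ang 167.8
[300.9 188.8 285.6 190.6] len 15 ang 173.3
[303.1 227.3 318.1 226.6] len 15 ang 177.2
[309.8 218.9 299.7 223.8] len 11 ang 154.3
[335.9 211.9 336.  199.4] len 13 ang 90.3
[316.8 209.6 326.9 209.9] len 10 ang 1.6
[299.8 217.2 318.8 209.7] len 20 ang 158.7
[343.2 228.  332.6 225.1] len 11 ang 15.4
[332.2 223.9 322.1 216.5] len 12 ang 36.1
top ends [316.13815762 190.27487843] [401.1310728  186.79818265]
L 300..335 [226, 187, 185, 184, 183, 180, 181, 179, 179, 175, 177, 195, 161, 99, 81, 126, 180, 193, 193, 140, 91, 79, 79, 84, 88, 90, 91, 91, 89, 86, 82, 74, 83, 163, 197, 201, 200, 200, 201, 201, 201, 201, 201, 202, 204, 204, 170, 135, 123, 123]
R 370..415 [185, 184, 185, 185, 186, 186, 187, 187, 188, 188, 189, 190, 190, 190, 191, 191, 191, 191, 192, 192, 192, 192, 192, 192, 193, 192, 192, 193, 194, 196, 197, 150, 115, 112, 114, 112, 111, 111, 109, 106, 105, 103, 104, 105, 102, 102]
375 v174 [131, 133, 130, 128, 129, 127, 123, 108, 135, 157, 166, 175, 194, 212, 200, 178, 161, 149, 136, 115, 81, 71, 71, 66, 61, 81, 92, 104, 112, 114]
385 v174 [113, 121, 125, 127, 126, 125, 121, 133, 148, 162, 170, 180, 204, 213, 188, 168, 158, 144, 127, 104, 77, 78, 81, 66, 68, 122, 123, 112, 103, 108]
395 v174 [119, 123, 123, 121, 120, 124, 119, 134, 152, 165, 173, 189, 207, 201, 181, 163, 151, 138, 116, 90, 105, 115, 130, 78, 103, 135, 133, 131, 132, 131]
```

The tube is seated and centred: its right end is at u=401.2 (expected 401.1) and the top edge in the scene view matches the seated height. Going back to the screw head.

```bash

python3 -m creep '[-0.06,0,0,0,0,-40,0, -0.06,0.06,0,-30,0,-80,0, 0,0.06,0,-70,1,-82,0, 0,0.06,0,-110,1,-82,0, 0,0.06,0,-150,1,-82,0]' >/dev/null
python3 -m creep '[0,0,-0.6,0,0,0,0, 0,0,-0.6,0,0,0,0, 0,0,-0.6,0,0,0,0, 0,0,-0.6,0,0,0,0, 0,0,-0.6,0,0,0,0]' >/dev/null
python3 -m creep '[0,0,-0.6,0,0,0,0, 0,0,-0.6,0,0,0,0, 0,0,-0.6,0,0,0,0, 0,0,-0.6,0,0,0,0, 0,0,-0.6,0,0,0,0]' >/dev/null
python3 -m creep '[0,0,-0.54,0,0,0,0, 0,0,-0.54,0,0,0,0, 0,0,-0.54,0,0,0,0, 0,0,-0.54,0,0,0,0, 0,0,-0.54,0,0,0,0]' >/dev/null
python3 -c "
from h import *
st(); go([.5557,.0768,.25],down(-2.942+2*np.pi))"

```

```text
t 29.53 tcp [0.5556 0.0901 0.3171] yaw -2.946 z [ 0.002 -0.001 -1.   ] F [-0.5  0.6  0.2] T [ 0.08 -0.19 -0.  ] w 1.000 ff 0.0
turn [-0.001  0.002 -0.004] shift mm [  2.6 -12.9  67.2] q [ 0.03  0.36  1.25 -0.    1.53 -1.74]
```

```bash

python3 -m creep '[0,0,0,2.6,-13,20,0, 0,0,0,2.6,-13,40,0, 0,0,0,2.6,-13,67,0, 0,0,0,2.6,-13,67,0]' >/dev/null
python3 -c "
from h import *
st(); go([.5557,.0768,.2015],down(-2.942+2*np.pi))"

```

```text
t 29.87 tcp [0.5532 0.0766 0.2455] yaw -2.953 z [-0.007 -0.001 -1.   ] F [-1.1  0.8 -0.5] T [ 0.09 -0.16 -0.03] w 1.001 ff 0.0
turn [ 0.001 -0.007 -0.011] shift mm [-2.8 -0.3 44. ] q [ 0.    0.39  1.39 -0.    1.36 -1.76]
```

```bash

python3 -m creep '[0,-0.004,-0.006,-1,0,20,0, 0,-0.004,-0.006,-2,0,40,0, 0,-0.004,-0.006,-2,0,45,0, 0,-0.004,-0.006,-2,0,45,0]' >/dev/null
python3 -m creep '[0,0,0,0,0,0,0.5, 0,0,0,0,0,0,0.7, 0,0,0,0,0,0,1, 0,0,0,0,0,0,1, 0,0,0,0,0,0,1]' >/dev/null
python3 -m creep '[0,0,0,0,0,0,1, 0,0,0,0,0,0,1, 0,0,0,0,0,0,1, 0,0,0,0,0,0,1, 0,0,0,0,0,0,1]' >/dev/null
python3 -c "
from h import *
st()"

```

```text
t 31.03 tcp [0.5579 0.0775 0.206 ] yaw -2.946 z [ 0.007  0.    -1.   ] F [ 1.   0.3 -0.5] T [ 0.12 -0.1  -0.01] w 0.324 ff 0.0
```

```bash

python3 -m creep '[0,0,0,1,0,3,0.66, 0,0,0,2,0,4.5,0.66, 0,0,0,2,0,4.5,1, 0,0,0,2,0,4.5,1, 0,0,0,2,0,4.5,1]' >/dev/null
python3 -m creep '[0,0,0,0,0,0,1, 0,0,0,0,0,0,1]' >/dev/null
python3 -c "
from h import *
st()"

```

```text
t 31.62 tcp [0.5557 0.077  0.2012] yaw -2.946 z [ 0.006  0.    -1.   ] F [-0.9 -0.5 -2.5] T [0.03 0.03 0.13] w 0.258 ff 30.0
```

```bash

python3 -m creep '[0,0,0.12,0,0,0.46,1, 0,0,0.24,0,0,0.92,1, 0,0,0.36,0,0,1.4,1, 0,0,0.48,0,0,1.85,1, 0,0,0.6,0,0,2.3,1]' >/dev/null
python3 -c "
from h import *
st()"
python3 -m creep '[0,0,0.12,0,0,0.46,1, 0,0,0.24,0,0,0.92,1, 0,0,0.36,0,0,1.4,1, 0,0,0.48,0,0,1.85,1, 0,0,0.6,0,0,2.3,1]' >/dev/null
python3 -m creep '[0,0,0.12,0,0,0.46,1, 0,0,0.24,0,0,0.92,1, 0,0,0.36,0,0,1.4,1, 0,0,0.48,0,0,1.85,1, 0,0,0.6,0,0,2.3,1]' >/dev/null
python3 -c "
from h import *
st()"
python3 -m creep '[0,0,0.08,0,0,0.3,1, 0,0,0.16,0,0,0.61,1, 0,0,0.25,0,0,0.95,1, 0,0,0.25,0,0,0.95,1]' >/dev/null
python3 -c "
from h import *
st()"

```

```text
t 32.03 tcp [0.5557 0.0769 0.1989] yaw 2.731 z [ 0.006 -0.    -1.   ] F [-0.9 -0.4 -2.8] T [-0.31  0.08  0.17] w 0.259 ff 30.0
t 32.87 tcp [0.5555 0.0768 0.1943] yaw 1.531 z [ 0.005 -0.    -1.   ] F [-0.5 -1.4 -2.8] T [-0.37  0.46  0.15] w 0.262 ff 30.0
t 33.20 tcp [0.5555 0.0769 0.1933] yaw 1.284 z [ 0.005 -0.    -1.   ] F [-1.6 -2.4 -1.5] T [-0.37  0.55 -0.19] w 0.255 ff 30.0
```

```bash
S='from h import *
st()'
python3 -m creep '[0,0,0.06,0,0,0.23,1, 0,0,0.12,0,0,0.46,1]' >/dev/null; python3 -c "$S"
python3 -m creep '[0,0,0.05,0,0,0.19,1, 0,0,0.1,0,0,0.38,1]' >/dev/null; python3 -c "$S"
python3 -m creep '[0,0,0.05,0,0,0.19,1, 0,0,0.1,0,0,0.38,1]' >/dev/null; python3 -c "$S"

```

```text
t 33.37 tcp [0.5555 0.0769 0.1929] yaw 1.168 z [ 0.005 -0.    -1.   ] F [-1.8 -2.  -2. ] T [-0.29  0.6   0.15] w 0.258 ff 30.0
t 33.53 tcp [0.5555 0.0769 0.1925] yaw 1.068 z [ 0.005 -0.    -1.   ] F [-1.4 -0.9 -1.4] T [-0.29  0.52  0.18] w 0.260 ff 30.0
t 33.70 tcp [0.5555 0.0769 0.1921] yaw 0.968 z [ 0.005 -0.    -1.   ] F [-1.  -2.  -1.8] T [-0.25  0.5   0.14] w 0.258 ff 30.0
```

Total turn so far is 2.37 rad, with contact expected at about 2.4. Going in finer steps.

```bash
S='from h import *
st()'
python3 -m creep '[0,0,0.04,0,0,0.15,1, 0,0,0.06,0,0,0.23,1]' >/dev/null; python3 -c "$S"
python3 -m creep '[0,0,0.03,0,0,0.11,1, 0,0,0.06,0,0,0.23,1]' >/dev/null; python3 -c "$S"
python3 -m creep '[0,0,0.03,0,0,0.11,1, 0,0,0.06,0,0,0.23,1]' >/dev/null; python3 -c "$S"

```

```text
t 33.87 tcp [0.5555 0.0769 0.192 ] yaw 0.908 z [ 0.005 -0.    -1.   ] F [-1.8 -1.4 -2.2] T [-0.36  0.65  0.2 ] w 0.264 ff 30.0
t 34.03 tcp [0.5555 0.0769 0.1918] yaw 0.849 z [ 0.006 -0.    -1.   ] F [-3.2 -2.3 -1.6] T [-0.41  0.64  0.38] w 0.262 ff 30.0
t 34.20 tcp [0.5555 0.0769 0.1916] yaw 0.789 z [ 0.006 -0.    -1.   ] F [-2.2 -1.9 -0.5] T [-0.42  0.7   0.49] w 0.257 ff 30.1
```

Screw torque is 0.49 N m, so about 85 N of jaw force, which is firm and well under the crushing limit. Releasing and backing off.

```bash
S='from h import *
st()'
python3 -m creep '[0,0,0,0,0,0,1, 0,0,0,0,0,0,1]' >/dev/null; python3 -c "$S"
python3 -m creep '[0,0,0,0,0,0,0, 0,0,0,0,0,0,0, 0,0,0,0,0,0,0, 0,0,0,0,0,0,0, 0,0,0,0,0,0,0]' >/dev/null; python3 -c "$S"
python3 -m creep '[0,0,0,0,0,-30,0, 0,0,0,0,0,-60,0, 0,0,0,0,0,-95,0, 0,0,0,0,0,-110,0, 0,0,0,0,0,-110,0]' >/dev/null; python3 -c "$S"
python3 -m creep '[0,0,0,0,0,0,0, 0,0,0,0,0,0,0, 0,0,0,0,0,0,0, 0,0,0,0,0,0,0]' >/dev/null
python3 -c "
from seg import *
c=r.capture('scene'); segs(c,(285,190,345,215),18); st()
t=r.capture('top'); g=cv2.cvtColor(t['img'],cv2.COLOR_RGB2GRAY).astype(int); t0=load('pics/top0.npz')
print('R',g[184:188,395:406].mean(0).astype(int).tolist())
d=np.abs(t['img'].astype(int)-t0['img']).max(2)
for n,(u,v,w,h) in dict(spanner=(343,215,52,45),pliers=(396,205,36,60),jar=(430,212,30,28)).items(): print(n,'changed px',int((d[v:v+h,u:u+w]>60).sum()))
# offcut in tray: centre line between bright pixels
m=(g>165)&(np.ptp(t['img'].astype(int),axis=2)<30); m[:, :250]=0; m[:,322:]=0; m[:152]=0; m[205:]=0
k,l,s,ce=cv2.connectedComponentsWithStats(m.astype(np.uint8)); 
for i in range(1,k):
    if s[i,4]>30: print('bright blob',s[i].tolist(),onplane(t,*ce[i],.04).round(3))"

```

```text
t 34.37 tcp [0.5555 0.0769 0.1916] yaw 0.790 z [ 0.006 -0.    -1.   ] F [-2.7 -2.8 -1.1] T [-0.47  0.85  0.35] w 0.256 ff 30.0
t 34.78 tcp [0.5565 0.0772 0.1921] yaw 0.787 z [ 0.008  0.    -1.   ] F [-0.2 -0.2 -0.4] T [-0.03 -0.06 -0.  ] w 0.575 ff 0.0
t 35.20 tcp [0.5571 0.0772 0.3065] yaw 0.787 z [ 0.016  0.    -1.   ] F [ 0.2 -0.5  0.3] T [-0.04 -0.08 -0.  ] w 0.936 ff 0.0
[307.5 195.  285.  202.6] len 24 ang 161.3
[298.6 212.6 315.3 202.5] len 20 ang 148.8
t 35.58 tcp [0.555  0.0771 0.3006] yaw 0.787 z [ 0.005  0.    -1.   ] F [ 0.7 -0.4  0.8] T [ 0.01 -0.02 -0.04] w 0.996 ff 0.0
R [194, 194, 194, 195, 197, 198, 152, 117, 115, 116, 114]
spanner changed px 1095
pliers changed px 1420
jar changed px 0
bright blob [262, 170, 57, 14, 324] [0.605 0.29  0.04 ]
```

```bash

python3 -m creep '[0,0,0,-28,28,0,0, 0,0,0,-56,56,0,0, 0,0,0,-84,84,0,0, 0,0,0,-112,112,0,0, 0,0,0,-140,140,0,0]' >/dev/null
python3 -m creep '[0,0,0,-28,28,0,0, 0,0,0,-56,56,0,0, 0,0,0,-84,84,0,0, 0,0,0,-112,112,0,0, 0,0,0,-140,140,0,0]' >/dev/null
python3 -m creep '[0,0,0,0,0,0,0, 0,0,0,0,0,0,0]' >/dev/null
python3 -c "
from seg import *
c=r.capture('scene'); segs(c,(285,190,345,215),15); st()
t=r.capture('top'); g=cv2.cvtColor(t['img'],cv2.COLOR_RGB2GRAY).astype(int); t0=load('pics/top0.npz')
print('L',g[188:191,308:325].mean(0).astype(int).tolist()); print('R',g[184:188,395:406].mean(0).astype(int).tolist())
for u in (320,330,385,395): print(u,'v174',g[176:200,u].tolist())
d=np.abs(t['img'].astype(int)-t0['img']).max(2)
for n,(u,v,w,h) in dict(spanner=(343,218,52,42),pliers=(396,205,36,60),jar=(430,212,30,28)).items(): print(n,'changed px',int((d[v:v+h,u:u+w]>60).sum()))"

```

```text
[325.1 198.6 296.4 210. ] len 31 ang 158.4
[313.7 192.1 285.1 202.9] len 31 ang 159.3
[305.4 211.9 325.5 208.7] len 20 ang 171.0
t 36.68 tcp [ 0.5556 -0.3193  0.3007] yaw 0.786 z [ 0.006  0.002 -1.   ] F [-0.2  1.3 -0.2] T [-0.07 -0.06  0.01] w 0.998 ff 0.0
L [94, 105, 99, 94, 85, 76, 77, 128, 191, 204, 202, 202, 202, 203, 203, 202, 203]
R [194, 194, 194, 195, 197, 198, 151, 115, 114, 115, 112]
320 v174 [104, 139, 113, 92, 75, 71, 74, 99, 132, 151, 165, 172, 187, 213, 208, 182, 165, 152, 139, 122, 93, 68, 62, 60]
330 v174 [111, 111, 113, 118, 121, 120, 110, 87, 135, 159, 168, 178, 198, 210, 198, 175, 160, 147, 133, 112, 77, 60, 57, 59]
385 v174 [126, 128, 127, 124, 122, 133, 149, 162, 171, 180, 205, 214, 190, 170, 157, 144, 128, 103, 76, 75, 79, 64, 68, 123]
395 v174 [124, 121, 119, 125, 118, 134, 152, 165, 174, 191, 209, 203, 182, 165, 152, 140, 116, 90, 105, 116, 131, 79, 102, 136]
spanner changed px 21
pliers changed px 475
jar changed px 172
```

```bash
python3 -c "
from cell import r
print(r.hand_in())"
```

```text
the job is handed in; nothing more can be done
None
```

I've handed the job in at about 37 s of the 72 s allowed; it gave no verdict, but the offcut is in the tray and the long tube is centred in the vice, gripped at an estimated 85 N. The tube jammed against the jaws on the first try, so I backed it out and regripped it. I never reached for the pliers, spanner or jar, though my last image check couldn't fully confirm the pliers and jar because the arm was probably covering them.

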